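# Load the revolving tube stand on the study desk

### The job

Put every card tube that stands on the desk onto the revolving stand, one tube to a spigot, each pushed down through the gap in the stand's brass rail until it rests on the wooden disc. To turn the stand, lift its sprung black T-handle, turn it to bring an empty spigot under the gap and let the plunger drop fully home; only slip a tube on while the plunger is home. Finish with all the tubes turned in under the rail, an empty spigot at the gap, the plunger fully home again, and the other things on the desk left where they are.

Things in the scene. Friction and masses are not known exactly. Their poses are not given: they have to be found in the camera images.
- handle (a point): Centre of the black T-handle's bar, on the stand's axis, 165 mm above the desk with the plunger home. The bar is 60 mm long (along this point's x axis), 16 mm wide, 18 mm tall, on a 14 mm stem, free underneath for 30 mm. Grasp it across its width from above, lift, turn about the vertical, let go: the spring draws it down. Bar and disc always turn together.
- plunger (a joint): Height of the plunger above home in m: 0 = locked home, 0.013 = its pin rides on the index plate and the disc can turn, 0.030 = upper stop. Spring and weight pull down with 7 N at home, 10 N fully lifted. Its steel pin, 70 mm off the axis on an arm under the handle, drops only within about 1 degree of one of six notches. At the start it is up, between two notches.
- head (a joint): Angle of the wooden disc (256 mm across, top face 46 mm above the desk) with its six spigots, in rad, growing counter-clockwise seen from above, no stops. The six notches are at whole multiples of pi/3 (60 degrees), where one spigot stands under the gap. It turns with 0.1 to 0.2 N m and stays where it is left.
- gap (a point): Fixed point: the loading place on the disc's top face (46 mm above the desk), under the middle of the gap in the rail, 95 mm from the stand's axis. Its x axis points to the stand's axis, z up.
- rail (a point): Centre of the fixed brass rail, on the stand's axis, 162 mm above the desk; its -x axis points to the gap. The rail is an open ring of 8 mm bar, 95 mm from the axis, right above the spigots, missing only within 50 degrees either side of the gap. Three 8 mm posts as tall stand 142 mm from the axis, straight across from the gap and 70 degrees either side of it. The base is 300 mm across, 12 mm tall.
- spigot0 (a point): Foot centre of spigot 0 on the top face of the disc, 95 mm from the axis; it moves with the disc. The six spigots are 60 degrees apart, counter-clockwise in number order; spigot 0 is at the gap when the head reads 0. Each is an upright metal pin 42 mm across and 45 mm tall, its top 15 mm tapering to 20 mm.
- spigot1 (a point): Foot centre of spigot 1 on the top face of the disc, 95 mm from the axis; it moves with the disc. The six spigots are 60 degrees apart, counter-clockwise in number order; spigot 0 is at the gap when the head reads 0. Each is an upright metal pin 42 mm across and 45 mm tall, its top 15 mm tapering to 20 mm.
- spigot2 (a point): Foot centre of spigot 2 on the top face of the disc, 95 mm from the axis; it moves with the disc. The six spigots are 60 degrees apart, counter-clockwise in number order; spigot 0 is at the gap when the head reads 0. Each is an upright metal pin 42 mm across and 45 mm tall, its top 15 mm tapering to 20 mm.
- spigot3 (a point): Foot centre of spigot 3 on the top face of the disc, 95 mm from the axis; it moves with the disc. The six spigots are 60 degrees apart, counter-clockwise in number order; spigot 0 is at the gap when the head reads 0. Each is an upright metal pin 42 mm across and 45 mm tall, its top 15 mm tapering to 20 mm.
- spigot4 (a point): Foot centre of spigot 4 on the top face of the disc, 95 mm from the axis; it moves with the disc. The six spigots are 60 degrees apart, counter-clockwise in number order; spigot 0 is at the gap when the head reads 0. Each is an upright metal pin 42 mm across and 45 mm tall, its top 15 mm tapering to 20 mm.
- spigot5 (a point): Foot centre of spigot 5 on the top face of the disc, 95 mm from the axis; it moves with the disc. The six spigots are 60 degrees apart, counter-clockwise in number order; spigot 0 is at the gap when the head reads 0. Each is an upright metal pin 42 mm across and 45 mm tall, its top 15 mm tapering to 20 mm.
- tube1: A brown card tube with a weighted brass foot (lowest 24 mm) and a white cap on top, standing upright: 54 mm across at foot and cap, 53 mm between, 100 mm tall, open below with a bore 48 mm across and 94 mm deep; 140 to 280 g. Origin at the centre of its lower end, z up its axis. May be absent.
- tube2: A brown card tube with a weighted brass foot (lowest 24 mm) and a white cap on top, standing upright: 54 mm across at foot and cap, 53 mm between, 100 mm tall, open below with a bore 48 mm across and 94 mm deep; 140 to 280 g. Origin at the centre of its lower end, z up its axis. May be absent.
- tube3: A brown card tube with a weighted brass foot (lowest 24 mm) and a white cap on top, standing upright: 54 mm across at foot and cap, 53 mm between, 100 mm tall, open below with a bore 48 mm across and 94 mm deep; 140 to 280 g. Origin at the centre of its lower end, z up its axis. May be absent.
- tube4: A brown card tube with a weighted brass foot (lowest 24 mm) and a white cap on top, standing upright: 54 mm across at foot and cap, 53 mm between, 100 mm tall, open below with a bore 48 mm across and 94 mm deep; 140 to 280 g. Origin at the centre of its lower end, z up its axis. May be absent.
- books: Bystander: a stack of three books, 150 x 220 mm, 85 mm tall. Origin under its centre.
- picture: Bystander: a framed picture leaning on its strut, 150 mm wide, 190 mm tall. Origin at its foot.
- vase: Bystander: a blue vase 90 mm across, 140 mm tall. Origin under its centre.
- weight: Bystander: a round brass paperweight 76 mm across, 34 mm tall. Origin under its centre.

How it is judged:
On the way, in this order (a step that is already met when the one before it is completed fails the run):
1. the plunger has dropped home in a notch (value of joint plunger below 0.003 m), for 0.2 s.
2. all the tubes are down on spigots, upright on the disc, with the plunger home (value of joint plunger below 0.003 m and (horizontal distance between tube1 and spigot0 below 0.006 m or horizontal distance between tube1 and spigot1 below 0.006 m or horizontal distance between tube1 and spigot2 below 0.006 m or horizontal distance between tube1 and spigot3 below 0.006 m or horizontal distance between tube1 and spigot4 below 0.006 m or horizontal distance between tube1 and spigot5 below 0.006 m) and z of each of tube1, tube2, tube3, tube4 in the frame of gap below 0.006 m and angle between each of tube1, tube2, tube3, tube4's own z axis and vertical below 0.12 rad and (horizontal distance between tube2 and spigot0 below 0.006 m or horizontal distance between tube2 and spigot1 below 0.006 m or horizontal distance between tube2 and spigot2 below 0.006 m or horizontal distance between tube2 and spigot3 below 0.006 m or horizontal distance between tube2 and spigot4 below 0.006 m or horizontal distance between tube2 and spigot5 below 0.006 m) and (horizontal distance between tube3 and spigot0 below 0.006 m or horizontal distance between tube3 and spigot1 below 0.006 m or horizontal distance between tube3 and spigot2 below 0.006 m or horizontal distance between tube3 and spigot3 below 0.006 m or horizontal distance between tube3 and spigot4 below 0.006 m or horizontal distance between tube3 and spigot5 below 0.006 m) and (horizontal distance between tube4 and spigot0 below 0.006 m or horizontal distance between tube4 and spigot1 below 0.006 m or horizontal distance between tube4 and spigot2 below 0.006 m or horizontal distance between tube4 and spigot3 below 0.006 m or horizontal distance between tube4 and spigot4 below 0.006 m or horizontal distance between tube4 and spigot5 below 0.006 m)), for 0.2 s.
At the end, for the whole second after the job is handed in: Every tube present is on a spigot (centred within 6 mm, upright within 0.12 rad, its lower end within 6 mm of the disc), none is at the gap (all more than 50 mm from it), the plunger is home within 3 mm, the disc is at rest and all is released (all of step 2 and velocity of joint head between -0.02 and 0.02 rad/s and horizontal distance between each of tube1, tube2, tube3, tube4 and gap above 0.05 m); the robot touches nothing.
It fails at once if the books, picture, vase or paperweight is moved by more than 30 mm (distance of any of books, picture, vase, weight from where it was at the start of the episode above 0.03 m).
It fails at once if a tube is slipped onto a spigot while the plunger is not home (value of joint plunger above 0.006 m and ((horizontal distance between tube1 and gap below 0.012 m and z of tube1 in the frame of gap between 0.01 and 0.04 m) or (horizontal distance between tube2 and gap below 0.012 m and z of tube2 in the frame of gap between 0.01 and 0.04 m) or (horizontal distance between tube3 and gap below 0.012 m and z of tube3 in the frame of gap between 0.01 and 0.04 m) or (horizontal distance between tube4 and gap below 0.012 m and z of tube4 in the frame of gap between 0.01 and 0.04 m))).
Of tube1, tube2, tube3, tube4 only 3 to 4 are there at a start; the rules pass over those that are not, and their reading is None.
At some moment in a run one of tube1, tube2, tube3, tube4 may be knocked a few centimetres aside while the robot is not near it.
Once in a run the grip may slacken for a moment while it holds something.
It also fails if it takes over 210 s, if anything falls off the work surface, if the arm or the gripper's body presses on something with over 40 N, if the wrist force passes 120 N, or if a joint passes its speed limit or range.

### The arm

A 6-joint arm with a two-finger parallel gripper is mounted at the origin on the work surface. World frame = base frame: x ahead of the robot, y to its left, z up, the work surface at z = 0. Lengths are in m, angles in rad, forces in N, time in s.
With the tool pointing down it reaches from about 0.35 to 0.975 m from the base axis. Payload 4.9 kg.
Tool frame: the origin (TCP) lies at the very end of the fingers, on their centre line; the grasp point (between the pads) lies 19 mm behind it; z points along the fingers, y is the line along which they close (so a half turn about z gives the same grasp; the last joint's range is limited). The gripper opens to 85 mm and grips with 20 to 120 N. Pads are 22 mm wide; open, the fingers measure 114 mm over their backs; the gripper's body (76 mm by 85 mm) begins 54 mm behind the grasp point. The pads swing forward as they close: fully open they stand 13 mm farther back than shut.
Start: joints at [1.151, 0.053, 1.613, -0, 1.476, -0.119], TCP at [0.185, 0.597, 0.231] pointing down, gripper open.
Joint ranges: [-3.01, 3.01], [-1.01, 2.22], [0.06, 2.58], [-1.02, 4.17], [0.09, 2.62], [-3.14, 3.14]. Speed limits (rad/s): [2.57, 2.57, 3.14, 3.14, 3.14, 3.14].

### API

Orientations are given as a unit quaternion [w, x, y, z].
In Python, from plant import manip gives the robot as it stands.
- The arm moves only by the tool send_rows, never from a script. Its argument "increments" is a list of rows, each an object of numbers: "claw": the closure, from -1 (fully open) to 1 (shut); "dx", "dy", "dz": the shift along the tool's x, y, z in units of 0.5 m (1.0 is 0.5 m); "yaw": the turn about the tool's z in units of 1.5 rad (1.0 is 1.5 rad). A call has 1 to 20 rows; each row is the pose to reach, as a shift and turn from the pose commanded when the call began, along the tool's axes at that moment; what a row does not reach only later rows make up. A row lasts 1/8 s, in which the tool goes at most 62.5 mm and 10.7 degrees, less where a joint would pass 70% of its speed; a pose out of reach is approached as far as the arm can. A call with a number of a shift or a turn outside -1 to 1 is refused whole. A call with a gripper value outside its range is refused whole. The fingers move at their own pace and stop on an object; the grip force is fixed at half the most. Time passes only in rows, so rows that repeat a pose let the fingers close. It gives the time, the measured TCP pose, the force, the opening and the grip force at its end, in the units of the state.
- manip.state(): the state, without advancing time (a new reading comes with each control period).
- manip.grab_frame(name): name is "scene" or "top" or "wrist"; returns the picture (400x640x3 uint8, red, green, blue); there is no depth.
- manip.camera_params(name): a dict with "camera_matrix" (3x3 intrinsics, pixels), "extrinsics" (4x4, takes a point from world to camera coordinates); the wrist camera has in their place "tool_from_camera" (4x4, takes a point from camera to tool coordinates, whose origin is the TCP and whose axes are the flange's). Camera axes: x right, y down, z forward; pixel columns grow to the right and rows downward; lengths in m; the calibration is good to about 2 mm. A picture is of the moment at which its call begins: read the wrist's pose just before it. camera_params takes no time and is no camera call.
- manip.job_done(): hands the job in; it is judged then, once.
The state is a dict: "time": time; "joint_pos": joint angles; "joint_vel": joint speeds; "joint_efforts": joint torques, N m; "tool_pos": TCP position; "tool_rot": TCP orientation; "contact_force": force on the tool from outside, world axes, zero at the start; "ft_torque": the same for the moment, N m; "gripper_width": opening from 0.0 (shut) to 1.0 (fully open); "grasp_force": force on a finger pad.
Only numpy, scipy, OpenCV 4.12 (cv2) and the standard library are available. Lean on these libraries where they do the work, as an engineer would, in place of code of your own. Each camera call takes 0.05 s, during which the arm holds its last target. There are 200 camera calls.

## Working session

There is one attempt and no reset: what is moved stays moved. The work goes in short steps, Python scripts to look and compute and a tool call to move; the robot and the scene stay as the last step left them, time stands still between calls to the robot, and variables do not carry over. Pictures are saved under pics/ and viewed, at most 14 in all, crops included, and the job is handed in when it is done.

Besides the shell and the picture viewer there is one more tool, called after ">>>" by a JSON object that holds its "fn" and its "kwargs", one argument or row to a line. send_rows: Moves the arm, as the interface text tells. Shifts and turns lie within -1 to 1; 1 stands for 0.5 m of shift or 1.5 rad of turn. Its arguments: {"type":"object","properties":{"increments":{"type":"array","items":{"type":"object","properties":{"claw":{"type":"number"},"dx":{"type":"number"},"dy":{"type":"number"},"dz":{"type":"number"},"yaw":{"type":"number"}}}}},"required":["increments"]}

```bash
mkdir -p pics; ls
cat > h.py <<'E'
import numpy as np, cv2
from plant import manip
def rays(name,uv,st=None):
    p=manip.camera_params(name);K=np.array(p["camera_matrix"]);uv=np.atleast_2d(uv).astype(float)
    d=np.c_[uv,np.ones(len(uv))]@np.linalg.inv(K).T
    if name=="wrist":
        from scipy.spatial.transform import Rotation as R
        q=st["tool_rot"];T=np.eye(4);T[:3,:3]=R.from_quat([q[1],q[2],q[3],q[0]]).as_matrix();T[:3,3]=st["tool_pos"]
        T=T@np.array(p["tool_from_camera"])
    else: T=np.linalg.inv(np.array(p["extrinsics"]))
    return T[:3,3],d@T[:3,:3].T
def onplane(name,uv,z,st=None):
    o,d=rays(name,uv,st);return o+d*((z-o[2])/d[:,2])[:,None]
def proj(name,P):
    p=manip.camera_params(name);E=np.array(p["extrinsics"]);c=np.atleast_2d(P)@E[:3,:3].T+E[:3,3]
    q=c@np.array(p["camera_matrix"]).T;return q[:,:2]/q[:,2:]
def grab(name,fn):
    im=cv2.cvtColor(np.array(manip.grab_frame(name)),cv2.COLOR_RGB2BGR);cv2.imwrite("pics/"+fn,im);return im
E
python3 - <<'E'
from h import *
s=manip.state();print(s)
for n in("scene","top"):
    grab(n,n+"0.png");p=manip.camera_params(n);print(n,np.array(p["camera_matrix"]).round(1).tolist(),np.linalg.inv(p["extrinsics"]).round(3).tolist())
print(np.array(manip.camera_params("wrist")["tool_from_camera"]).round(3).tolist())
E
```

```text
pics
{'time': 0.0, 'joint_pos': array([ 1.15100330e+00,  5.33418320e-02,  1.61429762e+00, -1.83857511e-06,
        1.47600982e+00, -1.19000204e-01]), 'joint_vel': array([ 0.00124312, -0.00061726,  0.00051216, -0.00113356, -0.00016753,
        0.00049892]), 'joint_efforts': array([ 1.11665024e-03, -3.93677258e+01, -3.70179069e+01, -7.78687195e-05,
        6.96096671e-03, -2.32133289e-05]), 'tool_pos': array([0.18491619, 0.59636173, 0.23007018]), 'tool_rot': array([-2.72801405e-04,  1.49829916e-01,  9.88711252e-01, -9.91460140e-04]), 'contact_force': array([-0.10148026, -0.07176557, -0.70472279]), 'ft_torque': array([ 0.01837205, -0.02333529,  0.00422121]), 'grasp_force': 0.0, 'gripper_width': 0.9968799115347403}
scene [[389.2, 0.0, 319.0], [0.0, 389.2, 204.4], [0.0, 0.0, 1.0]] [[-0.406, 0.784, -0.47, 1.211], [0.914, 0.345, -0.213, 0.276], [-0.005, -0.517, -0.856, 1.259], [0.0, 0.0, 0.0, 1.0]]
top [[481.4, 0.0, 317.9], [0.0, 481.4, 203.0], [0.0, 0.0, 1.0]] [[0.017, -0.984, 0.179, 0.342], [-1.0, -0.015, 0.011, 0.004], [-0.008, -0.179, -0.984, 1.541], [0.0, 0.0, 0.0, 1.0]]
[[0.001, -0.951, -0.31, 0.079], [1.0, 0.001, -0.001, 0.001], [0.001, -0.31, 0.951, -0.143], [0.0, 0.0, 0.0, 1.0]]
```

View pics/top0.png

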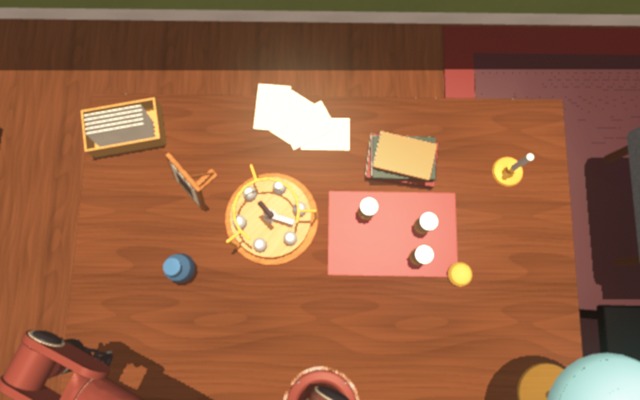

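View pics/scene0.png

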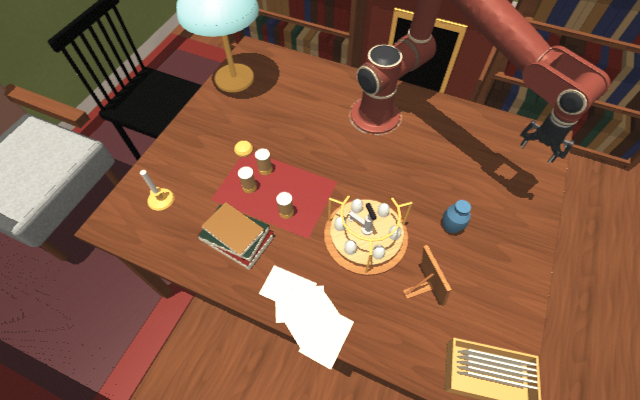

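The top view shows the stand at about (271,216) and three tubes with caps at (369,206), (428,222) and (424,255). The books are at (403,158), the paperweight at (460,274), the vase at (178,268) and the picture at (188,182). Next I'll enlarge the stand.

Run:
```python
from h import *
a=cv2.imread("pics/top0.png")[165:270,215:325];b=cv2.imread("pics/scene0.png")[180:280,315:420]
f=lambda x:cv2.resize(x,(400,400),interpolation=cv2.INTER_CUBIC)
cv2.imwrite("pics/z0.png",np.hstack([f(a),f(b)]))
im=cv2.imread("pics/top0.png");hsv=cv2.cvtColor(im,cv2.COLOR_BGR2HSV)
m=((hsv[...,1]<60)&(hsv[...,2]>170)).astype(np.uint8)
n,_,st,c=cv2.connectedComponentsWithStats(m)
for i in range(1,n):
    if st[i,4]>30:print(c[i].round(1),st[i,2:],onplane("top",c[i],.1)[0].round(4))
# red mat / base
h=hsv
m=((h[...,0]>=8)&(h[...,0]<28)&(h[...,1]>120)&(h[...,2]>170)).astype(np.uint8);m[:,:215]=0;m[:,330:]=0;m[:160]=0;m[280:]=0
cs=max(cv2.findContours(m,0,2)[0],key=cv2.contourArea);hull=cv2.convexHull(cs);e=cv2.fitEllipse(hull);print(e,onplane("top",e[0],.012))
```

```text
[299.1 119.7] [  97   67 4324] [0.8694 0.0831 0.1   ]
[103.5 111.6] [38  8 69] [0.8877 0.7025 0.1   ]
[113.4 114.2] [ 57  12 127] [0.8793 0.6705 0.1   ]
[113.6 118.8] [ 56  12 127] [0.8641 0.6682 0.1   ]
[114.7 123.2] [ 57  12 131] [0.8496 0.6635 0.1   ]
[114.4 127.9] [ 56  12 130] [0.8342 0.663  0.1   ]
[529.6 156.7] [ 8  8 49] [ 0.76  -0.631  0.1  ]
[278.8 185.9] [11  9 74] [0.6558 0.1404 0.1   ]
[249.3 192.5] [12 12 96] [0.6337 0.2298 0.1   ]
[368.6 206. ] [ 19  19 279] [ 0.5977 -0.1346  0.1   ]
[301.4 206.1] [ 6  7 33] [0.5941 0.0696 0.1   ]
[281.9 217.6] [ 26  17 143] [0.5578 0.1277 0.1   ]
[428.2 220.8] [ 19  19 282] [ 0.5551 -0.3142  0.1   ]
[240.7 220.8] [ 9 12 75] [0.5459 0.2522 0.1   ]
[290. 237.] [11 11 98] [0.4992 0.1016 0.1   ]
[259.6 244. ] [ 12  11 105] [0.4767 0.1923 0.1   ]
[423.9 254. ] [ 20  19 292] [ 0.4548 -0.2988  0.1   ]
[600.1 379.1] [  89   46 3365] [ 0.1087 -0.7903  0.1   ]
((271.6163635253906, 216.4500732421875), (135.91085815429688, 163.69874572753906), 92.37654876708984) [[0.57419677 0.16848547 0.012     ]]
```

View pics/z0.png

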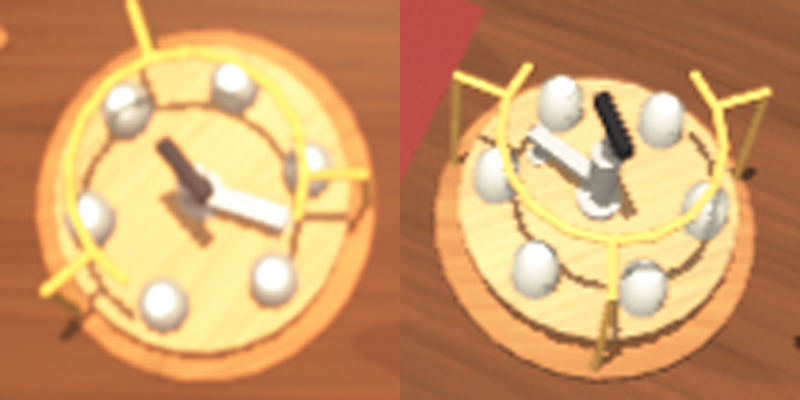

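The crops show the rail's gap facing down-right in the top view, between the posts at about (315,210) and (226,242). The far post is at (252,165). The handle bar is dark with its pin arm white, and the disc sits between notches. Next I'll measure these.

```bash
cat > meas.py <<'E'
from h import *
def handle(name,im,zs=(.174,),box=None):
    h=cv2.cvtColor(im,cv2.COLOR_BGR2HSV);u,v=proj(name,[0.568,0.160,.17])[0]
    m=np.zeros(im.shape[:2],np.uint8);cv2.circle(m,(int(u),int(v)),22,1,-1)
    m&=((h[...,2]<75)).astype(np.uint8)
    n,l,st,c=cv2.connectedComponentsWithStats(m)
    if n<2:return
    i=1+np.argmax(st[1:,4]);ys,xs=np.nonzero(l==i);r=cv2.minAreaRect(np.c_[xs,ys].astype(np.float32))
    return c[i],st[i,4],r
def caps(name,im,z=.1):
    h=cv2.cvtColor(im,cv2.COLOR_BGR2HSV);m=((h[...,1]<60)&(h[...,2]>170)).astype(np.uint8)
    n,_,st,c=cv2.connectedComponentsWithStats(m)
    return [(c[i].round(1),st[i,4],onplane(name,c[i],z)[0,:2].round(4)) for i in range(1,n) if 60<st[i,4]<450]
E
python3 - <<'E'
from meas import *
t=cv2.imread("pics/top0.png");s=cv2.imread("pics/scene0.png")
for n,im in(("top",t),("scene",s)):
    r=handle(n,im);print(n,r,onplane(n,r[0],.187)[0],onplane(n,cv2.boxPoints(r[2]),.187).round(3).tolist())
print("scene caps",*caps("scene",s),sep="\n")
# rail
from scipy.optimize import least_squares
for n,im in(("top",t),("scene",s)):
    h=cv2.cvtColor(im,cv2.COLOR_BGR2HSV)
    c=np.array([.568,.160])
    m=(h[...,0]>=20)&(h[...,0]<=32)&(h[...,1]>150)&(h[...,2]>200)
    ys,xs=np.nonzero(m);P=onplane(n,np.c_[xs,ys],.164)[:,:2]
    k=np.hypot(*(P-c).T);P=P[k<.16]
    for it in range(6):
        r=np.hypot(*(P-c).T);Q=P[abs(r-.095)<(.012 if it<3 else .007)]
        c=least_squares(lambda c:np.hypot(*(Q-c).T)-.095,c,loss="soft_l1",f_scale=.002).x
    a=np.degrees(np.arctan2(*(Q-c).T[::-1]));print(n,"rail c",c.round(4),len(Q))
    H=np.histogram(a,np.arange(-180,181,5))[0];print(H.tolist())
    r=np.hypot(*(P-c).T);O=P[(r>.115)&(r<.15)];print("outer",sorted(np.degrees(np.arctan2(*(O-c).T[::-1])).round().astype(int).tolist()))
sp=np.array([(278.8,185.9),(249.3,192.5),(240.7,220.8),(259.6,244),(290,237)])
Q=onplane("top",sp,.088)[:,:2];f=least_squares(lambda c:np.hypot(*(Q-c).T)-.095,[.568,.16]);print(f.x,f.fun);print(np.degrees(np.arctan2(*(Q-f.x).T[::-1])))
E
```

```text
Traceback (most recent call last):
TypeError: 'NoneType' object is not subscriptable
```

```bash
sed -i 's/m&=((h\[...,2\]<75))/m\&=((h[...,2]<120)\&(im[...,2].astype(int)-im[...,0]<60))/' meas.py
cat > m1.py <<'E'
from meas import *
t=cv2.imread("pics/top0.png");s=cv2.imread("pics/scene0.png")
for n,im in(("top",t),("scene",s)):
    r=handle(n,im)
    if r:print(n,r,onplane(n,r[0],.187)[0],onplane(n,cv2.boxPoints(r[2]),.187).round(3).tolist())
    else: print(proj(n,[.568,.16,.17]))
print(t[205:215,258:275].min(axis=2).tolist())
print("scene caps",*caps("scene",s),sep="\n")
# rail
from scipy.optimize import least_squares
for n,im in(("top",t),("scene",s)):
    h=cv2.cvtColor(im,cv2.COLOR_BGR2HSV)
    c=np.array([.568,.160])
    m=(h[...,0]>=20)&(h[...,0]<=32)&(h[...,1]>150)&(h[...,2]>200)
    ys,xs=np.nonzero(m);P=onplane(n,np.c_[xs,ys],.164)[:,:2]
    k=np.hypot(*(P-c).T);P=P[k<.16]
    for it in range(6):
        r=np.hypot(*(P-c).T);Q=P[abs(r-.095)<(.012 if it<3 else .007)]
        c=least_squares(lambda c:np.hypot(*(Q-c).T)-.095,c,loss="soft_l1",f_scale=.002).x
    a=np.degrees(np.arctan2(*(Q-c).T[::-1]));print(n,"rail c",c.round(4),len(Q))
    H=np.histogram(a,np.arange(-180,181,5))[0];print(H.tolist())
    r=np.hypot(*(P-c).T);O=P[(r>.115)&(r<.15)];print("outer",sorted(np.degrees(np.arctan2(*(O-c).T[::-1])).round().astype(int).tolist()))
sp=np.array([(278.8,185.9),(249.3,192.5),(240.7,220.8),(259.6,244),(290,237)])
Q=onplane("top",sp,.088)[:,:2];f=least_squares(lambda c:np.hypot(*(Q-c).T)-.095,[.568,.16]);print(f.x,f.fun);print(np.degrees(np.arctan2(*(Q-f.x).T[::-1])))
E
python3 m1.py
```

```text
top (array([269.5       , 216.16666667]), np.int32(6), ((269.25, 216.25001525878906), (3.1622774600982666, 1.5811388492584229), 18.434947967529297)) [0.54831571 0.15571478 0.187     ] [[0.547, 0.161, 0.187], [0.552, 0.16, 0.187], [0.549, 0.151, 0.187], [0.545, 0.153, 0.187]]
scene (array([370.48148148, 211.74074074]), np.int32(81), ((369.9536437988281, 211.48292541503906), (17.04170036315918, 5.377913475036621), 65.224853515625)) [0.58092367 0.16927036 0.187     ] [[0.565, 0.141, 0.187], [0.551, 0.153, 0.187], [0.596, 0.193, 0.187], [0.609, 0.182, 0.187]]
[[112, 83, 73, 78, 85, 86, 86, 106, 140, 159, 163, 162, 162, 163, 166, 167, 167], [141, 109, 79, 74, 80, 85, 85, 90, 117, 147, 163, 165, 164, 164, 167, 166, 166], [156, 136, 103, 78, 76, 81, 86, 87, 95, 127, 170, 187, 178, 167, 165, 163, 163], [159, 151, 133, 102, 78, 76, 83, 86, 88, 109, 169, 212, 209, 181, 166, 163, 164], [156, 157, 152, 128, 92, 74, 77, 84, 88, 97, 141, 201, 225, 201, 183, 178, 171], [157, 161, 160, 147, 118, 86, 73, 78, 85, 91, 105, 150, 193, 198, 212, 215, 195], [160, 161, 162, 157, 140, 109, 80, 73, 79, 87, 91
[... 1459 characters left out ...]
 2, 2, 1, 1, 1, 2, 2, 1, 1, 1, 2, 1, 0, 0, 0, 0, 0, 0, 0, 0, 0, 0, 0, 3, 2, 0, 0, 0, 0, 0, 0, 0, 0, 0]
outer [-91, -91, -91, -91, -91, -89, 17, 18, 18, 18, 18, 20, 20, 20, 20, 21, 21, 21, 130, 130, 130, 131, 131, 131, 133, 133, 133, 133, 133, 134, 134]
scene rail c [0.5817 0.1696] 6
[0, 0, 0, 0, 0, 0, 0, 0, 0, 0, 0, 0, 0, 0, 0, 0, 1, 0, 0, 0, 0, 0, 0, 0, 0, 0, 0, 0, 0, 0, 0, 0, 0, 0, 0, 0, 0, 0, 0, 0, 0, 0, 0, 0, 0, 0, 0, 0, 0, 0, 0, 0, 0, 0, 0, 0, 0, 0, 0, 1, 0, 1, 1, 0, 1, 0, 1, 0, 0, 0, 0, 0]
outer [-96, -95, -92, -92, -92, 132, 132]
[0.56878048 0.16450834] [-0.00243661  0.00019741 -0.00284697  0.00050683 -0.00277477]
[ -14.46609323   44.91752933  103.20865924  162.16234298 -137.67546594]
```

```bash
cat >> h.py <<'E'
def tri(a,b):
    (o1,d1),(o2,d2)=rays("top",a),rays("scene",b);d1,d2=d1[0],d2[0]
    k=np.linalg.lstsq(np.c_[d1,-d2],o2-o1,rcond=None)[0];p,q=o1+k[0]*d1,o2+k[1]*d2
    return (p+q)/2,np.linalg.norm(p-q)
E
cat > m2.py <<'E'
from h import *
def bar(n,im,R=24,c0=(.5705,.167),thr=105):
    u,v=proj(n,[*c0,.178])[0];m=np.zeros(im.shape[:2],np.uint8);cv2.circle(m,(int(round(u)),int(round(v))),R,1,-1)
    h=cv2.cvtColor(im,cv2.COLOR_BGR2HSV)
    m&=((im.max(axis=2)<thr)&(h[...,1]<110)).astype(np.uint8)
    k,l,st,c=cv2.connectedComponentsWithStats(m);i=1+np.argmax(st[1:,4]);ys,xs=np.nonzero(l==i)
    r=cv2.minAreaRect(np.c_[xs,ys].astype(np.float32));b=cv2.boxPoints(r)
    e=[b[1]-b[0],b[2]-b[1]];e=e[0] if np.linalg.norm(e[0])>np.linalg.norm(e[1]) else e[1]
    ctr=np.array(r[0]);P=onplane(n,[ctr-e/2,ctr+e/2],.178)[:,:2];d=P[1]-P[0]
    return ctr,st[i,4],np.hypot(*d),np.degrees(np.arctan2(d[1],d[0]))%180
def barrep(t,s):
    a=bar("top",t);b=bar("scene",s);print(a,b,tri(a[0],b[0]))
E
python3 - <<'E'
from m2 import *
t=cv2.imread("pics/top0.png");s=cv2.imread("pics/scene0.png")
print(t[205:215,258:275].max(axis=2).tolist())
for th in(100,130,160):
  for n,im in(("top",t),("scene",s)):print(th,bar(n,im,thr=th))
print("hand",tri((265.9,209.6),(370.9,211.0)))
for n,pts in(("top",[(252,165.5),(315.4,210.5),(226.5,242)]),("scene",[(370.7,255),(329.4,198.75),(412,203)])):
  P=onplane(n,pts,.162)[:,:2];print(n,P,np.degrees(np.arctan2(*(P-[.5705,.167]).T[::-1])))
  (A,B,C)=P
  from scipy.optimize import least_squares
  f=least_squares(lambda c:np.hypot(*(P-c).T)-.145,[.57,.167]);print(f.x,f.fun)
E
```

```text
[[240, 169, 122, 119, 125, 128, 152, 228, 255, 255, 255, 255, 255, 255, 255, 255, 255], [255, 235, 157, 120, 121, 125, 130, 170, 245, 255, 255, 255, 255, 255, 255, 255, 255], [255, 255, 228, 155, 122, 122, 127, 136, 183, 244, 255, 255, 255, 255, 255, 255, 255], [255, 255, 255, 226, 149, 121, 124, 128, 138, 182, 245, 255, 255, 255, 255, 255, 255], [255, 255, 255, 255, 202, 133, 119, 125, 130, 142, 196, 250, 255, 255, 255, 255, 255], [255, 255, 255, 255, 246, 172, 122, 120, 127, 133, 149, 200, 243, 251, 255, 255, 255], [255, 255, 255, 255, 255, 213, 135, 116, 123, 129, 134, 149, 178, 213, 252, 255, 255], [255, 255, 255, 255, 255, 230, 153, 118, 117, 124, 130, 136, 138, 150, 212, 254, 255], [255, 255, 255, 255, 255, 239, 177, 135, 120, 119, 126, 132, 134, 131, 155, 231, 255], [255, 255, 255, 255, 253, 237, 197, 160, 136, 121, 121, 127, 133, 133, 134, 200, 255]]Traceback (most recent call last):
  File "<stdin>", line 5, in <module>
  File "m2.py", line 6, in bar
    k,l,st,c=cv2.connectedComponentsWithStats(m);i=1+np.argmax(st[1:,4]);ys,xs=np.nonzero(l==i)
                                                     ~~~~~~~~~^^^^^^^^^^
    return _wrapfunc(a, 'argmax', axis=axis, out=out, **kwds)
    return bound(*args, **kwds)
ValueError: attempt to get argmax of an empty sequence
```

```bash
sed -i 's/thr=105/thr=165/' m2.py
python3 - <<'E'
from m2 import *
t=cv2.imread("pics/top0.png");s=cv2.imread("pics/scene0.png")
for th in(140,165):
  for n,im in(("top",t),("scene",s)):print(th,bar(n,im,thr=th))
print("hand",tri((265.9,209.6),(370.9,211.0)))
from scipy.optimize import least_squares
for n,pts in(("top",[(252,165.5),(315.4,210.5),(226.5,242)]),("scene",[(370.7,255),(329.4,198.75),(412,203)])):
  P=onplane(n,pts,.162)[:,:2];print(n,P,np.degrees(np.arctan2(*(P-[.5705,.167]).T[::-1])))
  f=least_squares(lambda c:np.hypot(*(P-c).T)-.145,[.57,.167]);print(f.x,f.fun)
E
```

```text
140 (array([264.50003052, 210.50004578]), np.int32(73), np.float64(0.05374584055396284), np.float64(46.15540410147227))
140 (array([370.01721191, 211.2930603 ]), np.int32(94), np.float64(0.06304101544814138), np.float64(39.49366133983752))
165 (array([264.75003052, 211.25004578]), np.int32(98), np.float64(0.057852059141749686), np.float64(46.16093689423599))
165 (array([366.46939087, 218.96235657]), np.int32(207), np.float64(0.08417253047879432), np.float64(155.1286589533997))
hand (array([0.56946942, 0.16825487, 0.17290645]), np.float64(0.0002069712210548608))
top [[0.70273816 0.2156178 ]
 [0.57088748 0.02576442]
 [0.47512255 0.27949501]] [ 20.18612032 -89.84280775 130.29251845]
[0.56653317 0.16907858] [-0.00106356 -0.00161971 -0.00165534]
scene [[0.70935814 0.21972619]
 [0.5743382  0.02500165]
 [0.47980397 0.28039213]] [ 20.79240361 -88.45167749 128.65436267]
[0.57334175 0.16982444] [-0.00011853 -0.00017378 -0.00017414]
```

```bash
cat >> h.py <<'E'
def ang(s=None):
    s=s or manip.state();w,x,y,z=s["tool_rot"];return np.degrees(np.arctan2(2*(x*y+w*z),1-2*(y*y+z*z)))
def go(x,y,z,a=None,mod=360):
    s=manip.state();p=s["tool_pos"];a0=ang(s);th=np.radians(a0);w=np.array([x,y])-p[:2]
    dx=w@[np.cos(th),np.sin(th)];dy=w@[np.sin(th),-np.cos(th)]
    da=0 if a is None else (a-a0+mod/2)%mod-mod/2
    print("now",p.round(4),"ang",round(a0,1),"j6",s["joint_pos"][5].round(2),"t",s["time"],"| dx %.4f dy %.4f dz %.4f yaw %.4f"%(dx/.5,dy/.5,(p[2]-z)/.5,-np.radians(da)/1.5),"rows",max(np.linalg.norm([*w,z-p[2]])/.0625,abs(da)/10.7))
E
python3 -c "
from h import *
go(.57,.168,.33,45)"
```

```text
now [0.1849 0.5964 0.2302] ang 162.8 j6 -0.12 t 0.1 | dx -0.9894 dy -0.5902 dz -0.1996 yaw 1.3703 rows 11.006226812817705
```

>>> {"fn": "send_rows", "kwargs": {
  "increments": [
    {"dz":-0.1,"claw":-1},
    {"dx":-0.3,"dy":-0.2,"dz":-0.2,"yaw":0.2},
    {"dx":-0.989,"dy":-0.59,"dz":-0.2,"yaw":0.9},
    {"dx":-0.989,"dy":-0.59,"dz":-0.2,"yaw":0.9},
    {"dx":-0.989,"dy":-0.59,"dz":-0.2,"yaw":0.9},
    {"dx":-0.989,"dy":-0.59,"dz":-0.2,"yaw":0.9},
    {"dx":-0.989,"dy":-0.59,"dz":-0.2,"yaw":0.9},
    {"dx":-0.989,"dy":-0.59,"dz":-0.2,"yaw":0.9},
    {"dx":-0.989,"dy":-0.59,"dz":-0.2,"yaw":0.9},
    {"dx":-0.989,"dy":-0.59,"dz":-0.2,"yaw":0.9},
    {"dx":-0.989,"dy":-0.59,"dz":-0.2,"yaw":0.9},
    {"dx":-0.989,"dy":-0.59,"dz":-0.2,"yaw":0.9},
    {"dx":-0.989,"dy":-0.59,"dz":-0.2,"yaw":0.9},
    {"dx":-0.989,"dy":-0.59,"dz":-0.2,"yaw":0.9}
  ]
}}

```text
invalid input
```

```bash
python3 -c "
from h import *
go(.57,.168,.33,45)"
```

```text
now [0.1849 0.5964 0.2302] ang 162.8 j6 -0.12 t 0.1 | dx -0.9894 dy -0.5902 dz -0.1996 yaw 1.3703 rows 11.006226812817705
```

>>> {"fn": "send_rows", "kwargs": {
  "increments": [
    {"dx":0,"dy":0,"dz":-0.1,"yaw":0,"claw":-1},
    {"dx":-0.3,"dy":-0.2,"dz":-0.2,"yaw":0.2,"claw":-1},
    {"dx":-0.989,"dy":-0.59,"dz":-0.2,"yaw":0.9,"claw":-1},
    {"dx":-0.989,"dy":-0.59,"dz":-0.2,"yaw":0.9,"claw":-1},
    {"dx":-0.989,"dy":-0.59,"dz":-0.2,"yaw":0.9,"claw":-1},
    {"dx":-0.989,"dy":-0.59,"dz":-0.2,"yaw":0.9,"claw":-1},
    {"dx":-0.989,"dy":-0.59,"dz":-0.2,"yaw":0.9,"claw":-1},
    {"dx":-0.989,"dy":-0.59,"dz":-0.2,"yaw":0.9,"claw":-1},
    {"dx":-0.989,"dy":-0.59,"dz":-0.2,"yaw":0.9,"claw":-1},
    {"dx":-0.989,"dy":-0.59,"dz":-0.2,"yaw":0.9,"claw":-1},
    {"dx":-0.989,"dy":-0.59,"dz":-0.2,"yaw":0.9,"claw":-1},
    {"dx":-0.989,"dy":-0.59,"dz":-0.2,"yaw":0.9,"claw":-1},
    {"dx":-0.989,"dy":-0.59,"dz":-0.2,"yaw":0.9,"claw":-1}
  ]
}}

```text
time: 1.72
tool_pos: [0.5692, 0.1699, 0.331]
tool_rot: [-0.0, 0.734, 0.679, -0.0]
contact_force: [0.0, 0.5, -0.9]
gripper_width: 1.002
grasp_force: 0.0
```

```bash
python3 -c "
from h import *
go(.57,.168,.33,45)"
```

```text
now [0.5692 0.1699 0.331 ] ang 85.5 j6 0.24 t 1.725 | dx -0.0036 dy 0.0019 dz 0.0020 yaw 0.4713 rows 3.785435230052103
```

>>> {"fn": "send_rows", "kwargs": {
  "increments": [
    {"dx":0,"dy":0,"dz":0,"yaw":0.47,"claw":-1},
    {"dx":0,"dy":0,"dz":0,"yaw":0.47,"claw":-1},
    {"dx":0,"dy":0,"dz":0,"yaw":0.47,"claw":-1},
    {"dx":0,"dy":0,"dz":0,"yaw":0.47,"claw":-1},
    {"dx":0,"dy":0,"dz":0,"yaw":0.47,"claw":-1},
    {"dx":0,"dy":0,"dz":0,"yaw":0.47,"claw":-1}
  ]
}}

```text
time: 2.48
tool_pos: [0.5695, 0.1695, 0.3314]
tool_rot: [-0.0, 0.923, 0.384, 0.0]
contact_force: [0.6, -0.0, -0.4]
gripper_width: 1.0
grasp_force: 0.0
```

```bash
python3 -c "
from h import *
import pickle
s=manip.state();pickle.dump(s,open('w1.pkl','wb'));grab('wrist','w1.png');go(.57,.168,.33,45)"
```

```text
now [0.5696 0.1694 0.3314] ang 45.2 j6 0.95 t 2.525 | dx -0.0014 dy 0.0024 dz 0.0027 yaw 0.0021 rows 0.031211396306200952
```

View pics/w1.png

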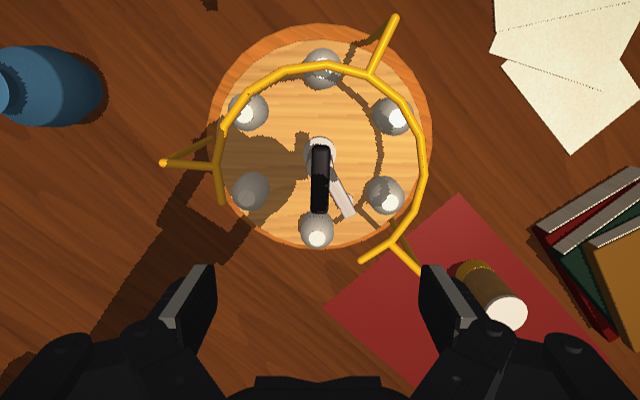

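The wrist view shows the bar running from (322,147) to (319,212) and the rail ends at (361,262) and (222,203). The far post joint is at (370,74) with its outer end at (395,17), and the spigots sit opposite each other at (322,68) and (316,230).

Run:
```python
from h import *
import pickle
from scipy.optimize import least_squares
s=pickle.load(open('w1.pkl','rb'));W=lambda uv,z:onplane("wrist",uv,z,s)[:,:2]
im=cv2.imread("pics/w1.png");h=cv2.cvtColor(im,cv2.COLOR_BGR2HSV)
m=(h[...,0]>=18)&(h[...,0]<=30)&(h[...,1]>190)&(h[...,2]>110);m[285:]=0
ys,xs=np.nonzero(m);P=W(np.c_[xs,ys],.163);c=np.array([.57,.168])
for it in range(10):
    r=np.hypot(*(P-c).T);Q=P[abs(r-.095)<(.012 if it<3 else .006)]
    c=least_squares(lambda c:np.hypot(*(Q-c).T)-.095,c,loss="soft_l1",f_scale=.002).x
A=lambda p,c:np.degrees(np.arctan2(*(np.atleast_2d(p)-c).T[::-1]))
print("rail",c,len(Q));a=A(Q,c);print(np.histogram(a,np.arange(-180,181,5))[0].tolist())
print("rail ends",A(W([(361,262),(222,203)],.162),c),"far post",A(W([(395,17),(370,74)],.162),c),"left post",A(W([(163,162)],.162),c))
B=W([(322,147),(319,212)],.187);B=W([(315,150),(329,150),(312,212),(328,212)],.187);print("bar",B.mean(0),A(B[2:].mean(0),B[:2].mean(0)),np.linalg.norm(B[2:].mean(0)-B[:2].mean(0)))
S=W([(322,68),(249,111),(393,115),(385,193),(316,230),(250,190)],.072);f=least_squares(lambda c:np.hypot(*(S-c).T)-.095,c);print("spig",f.x,f.fun.round(4),A(S,f.x)%60)
m=(((h[...,0]<8)|(h[...,0]>172))&(h[...,1]>100)).astype(np.uint8)
```

```text
rail [0.57166935 0.16874694] 4231
[0, 0, 0, 0, 0, 0, 0, 0, 0, 0, 0, 0, 0, 11, 66, 64, 64, 75, 78, 72, 68, 69, 69, 68, 69, 70, 76, 73, 75, 75, 76, 82, 82, 84, 81, 89, 86, 89, 89, 99, 105, 90, 95, 93, 94, 85, 91, 95, 98, 99, 95, 94, 91, 88, 83, 80, 87, 87, 78, 70, 70, 79, 75, 67, 62, 62, 19, 0, 0, 0, 0, 0]
rail ends [-109.4418833   151.20751448] far post [20.50613159 19.54603291] left post [129.97717226]
bar [0.57344611 0.16870961] [-136.34919908] 0.05436464919862197
spig [0.57385219 0.17030184] [-0.001  -0.0026 -0.0012 -0.0033 -0.0004 -0.002 ] [43.51335403 43.20148251 43.6969842  44.72310167 42.9400267  42.62179698]
```

>>> {"fn": "send_rows", "kwargs": {
  "increments": [
    {"dx":0.002,"dy":0.004,"dz":0.12,"yaw":0.02,"claw":-1},
    {"dx":0.002,"dy":0.004,"dz":0.24,"yaw":0.02,"claw":-1},
    {"dx":0.002,"dy":0.004,"dz":0.3,"yaw":0.02,"claw":-1},
    {"dx":0.002,"dy":0.004,"dz":0.347,"yaw":0.02,"claw":-1},
    {"dx":0.002,"dy":0.004,"dz":0.347,"yaw":0.02,"claw":-1},
    {"dx":0.002,"dy":0.004,"dz":0.347,"yaw":0.02,"claw":0.2},
    {"dx":0.002,"dy":0.004,"dz":0.347,"yaw":0.02,"claw":1},
    {"dx":0.002,"dy":0.004,"dz":0.347,"yaw":0.02,"claw":1},
    {"dx":0.002,"dy":0.004,"dz":0.347,"yaw":0.02,"claw":1},
    {"dx":0.002,"dy":0.004,"dz":0.347,"yaw":0.02,"claw":1}
  ]
}}

```text
time: 3.78
tool_pos: [0.5718, 0.1689, 0.1587]
tool_rot: [-0.001, 0.929, 0.369, -0.0]
contact_force: [-4.2, 3.0, 3.9]
gripper_width: 0.176
grasp_force: 60.1
```

```bash
python3 -c "
from h import *
s=manip.state();print({k:s[k] for k in('contact_force','ft_torque','gripper_width','grasp_force')});go(.5715,.1687,.164,20.3)"
```

```text
{'contact_force': array([-4.1920123 ,  2.96742813,  3.87113192]), 'ft_torque': array([ 0.39581213,  0.49030336, -0.1231334 ]), 'gripper_width': 0.17584581393841242, 'grasp_force': 60.07261097431183}
now [0.5718 0.1689 0.1587] ang 43.3 j6 0.98 t 3.775 | dx -0.0007 dy -0.0000 dz -0.0106 yaw 0.2678 rows 2.151333227202167
```

>>> {"fn": "send_rows", "kwargs": {
  "increments": [
    {"dx":0,"dy":0,"dz":-0.012,"yaw":0,"claw":1},
    {"dx":0,"dy":0,"dz":-0.012,"yaw":0.1,"claw":1},
    {"dx":0,"dy":0,"dz":-0.012,"yaw":0.2,"claw":1},
    {"dx":0,"dy":0,"dz":-0.012,"yaw":0.268,"claw":1},
    {"dx":0,"dy":0,"dz":-0.012,"yaw":0.268,"claw":1},
    {"dx":0,"dy":0,"dz":-0.012,"yaw":0.268,"claw":1},
    {"dx":0,"dy":0,"dz":0,"yaw":0.268,"claw":1},
    {"dx":0,"dy":0,"dz":0,"yaw":0.268,"claw":1}
  ]
}}

```text
time: 4.78
tool_pos: [0.5716, 0.1687, 0.1556]
tool_rot: [-0.001, 0.984, 0.176, -0.001]
contact_force: [1.8, 5.3, -8.7]
gripper_width: 0.173
grasp_force: 59.1
```

```bash
python3 -c "
from m2 import *
s=manip.state();print({k:s[k] for k in('contact_force','ft_torque','gripper_width','grasp_force')});go(.5715,.1687,.164,20.3)
grab('wrist','w2.png')"
```

```text
{'contact_force': array([ 1.77323987,  5.3006851 , -8.71804977]), 'ft_torque': array([ 0.72972579, -0.50394146, -0.0523703 ]), 'gripper_width': 0.17333803965176126, 'grasp_force': 59.05557632446289}
now [0.5716 0.1687 0.1556] ang 20.3 j6 1.38 t 4.775 | dx -0.0002 dy -0.0001 dz -0.0167 yaw -0.0003 rows 0.13397203444658282
```

>>> {"fn": "send_rows", "kwargs": {
  "increments": [
    {"dx":0,"dy":0,"dz":0,"yaw":0,"claw":0.5},
    {"dx":0,"dy":0,"dz":0,"yaw":0,"claw":0.5},
    {"dx":0,"dy":0,"dz":0,"yaw":0,"claw":0.5}
  ]
}}

```text
time: 5.2
tool_pos: [0.5726, 0.1677, 0.1586]
tool_rot: [0.0, 0.984, 0.176, 0.001]
contact_force: [-0.6, 0.4, 0.2]
gripper_width: 0.251
grasp_force: 0.0
```

```bash
python3 -c "
from m2 import *
s=manip.state();print({k:s[k] for k in('contact_force','ft_torque','gripper_width','grasp_force')});go(.5715,.1687,.164,20.3)
a=grab('wrist','w3.png');b=cv2.imread('pics/w2.png');cv2.imwrite('pics/w23.png',np.hstack([b[40:300,170:500],a[40:300,170:500]]))"
```

```text
{'contact_force': array([-0.58832674,  0.4234127 ,  0.24392747]), 'ft_torque': array([-9.38132840e-03,  4.51540484e-02,  3.32398985e-05]), 'gripper_width': 0.2514022454139063, 'grasp_force': 0.0}
now [0.5726 0.1677 0.1586] ang 20.3 j6 1.38 t 5.2 | dx -0.0014 dy -0.0027 dz -0.0108 yaw -0.0005 rows 0.08988931271843298
```

View pics/w23.png

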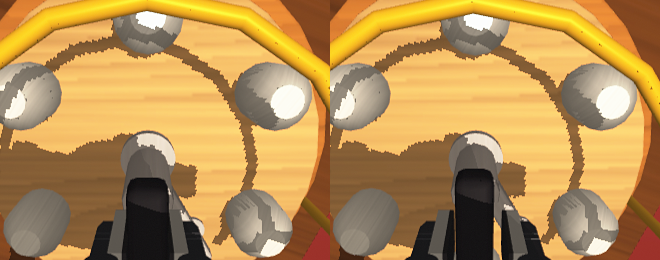

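>>> {"fn": "send_rows", "kwargs": {
  "increments": [
    {"dx":-0.001,"dy":-0.003,"dz":0.006,"yaw":0,"claw":0.62},
    {"dx":-0.001,"dy":-0.003,"dz":0.006,"yaw":0,"claw":0.62},
    {"dx":-0.001,"dy":-0.003,"dz":0.006,"yaw":0.03,"claw":0.62},
    {"dx":-0.001,"dy":-0.003,"dz":0.006,"yaw":0.06,"claw":0.62},
    {"dx":-0.001,"dy":-0.003,"dz":0.006,"yaw":0.06,"claw":0.62}
  ]
}}

```text
time: 5.88
tool_pos: [0.5718, 0.1689, 0.1549]
tool_rot: [0.001, 0.991, 0.132, 0.001]
contact_force: [2.8, -2.4, -0.3]
gripper_width: 0.192
grasp_force: 21.8
```

```bash
python3 -c "
from m2 import *
s=manip.state();print({k:s[k] for k in('contact_force','ft_torque','gripper_width','grasp_force')});go(.5715,.1687,.164,20.3)
grab('scene','s2.png')"
```

```text
{'contact_force': array([ 2.754117  , -2.35331387, -0.31734689]), 'ft_torque': array([-0.19321871, -0.55944701,  0.5667235 ]), 'gripper_width': 0.19240007263684503, 'grasp_force': 21.830325219780207}
now [0.5718 0.1689 0.1549] ang 15.2 j6 1.47 t 5.875 | dx -0.0007 dy 0.0002 dz -0.0181 yaw -0.0593 rows 0.47605288096652154
```

>>> {"fn": "send_rows", "kwargs": {
  "increments": [
    {"dx":0,"dy":0,"dz":0,"yaw":-0.06,"claw":0.3},
    {"dx":0,"dy":0,"dz":0,"yaw":-0.06,"claw":-0.5},
    {"dx":0,"dy":0,"dz":-0.1,"yaw":-0.06,"claw":-1},
    {"dx":0,"dy":0,"dz":-0.2,"yaw":-0.06,"claw":-1},
    {"dx":-0.1,"dy":0.15,"dz":-0.25,"yaw":-0.06,"claw":-1},
    {"dx":-0.2,"dy":0.3,"dz":-0.25,"yaw":-0.06,"claw":-1},
    {"dx":-0.3,"dy":0.4,"dz":-0.25,"yaw":-0.06,"claw":-1},
    {"dx":-0.3,"dy":0.4,"dz":-0.25,"yaw":-0.06,"claw":-1},
    {"dx":-0.3,"dy":0.4,"dz":-0.25,"yaw":-0.06,"claw":-1}
  ]
}}

```text
time: 7.05
tool_pos: [0.4772, -0.0658, 0.2801]
tool_rot: [0.0, 0.985, 0.172, 0.0]
contact_force: [-0.1, -0.7, 0.4]
gripper_width: 1.0
grasp_force: 0.0
```

```bash
python3 -c "
from m2 import *
from meas import caps
go(.60,-.1356,.2,20.3)
t=grab('top','t3.png');s=grab('scene','s3.png')
print('top',*caps('top',t),sep='\n');print('scene',*caps('scene',s),sep='\n')
f=lambda x:cv2.resize(x,(400,400),interpolation=cv2.INTER_CUBIC)
cv2.imwrite('pics/z3.png',np.hstack([f(t[165:270,215:325]),f(s[180:280,315:420])]))
"
```

```text
now [ 0.4772 -0.0658  0.2801] ang 19.9 j6 0.93 t 7.05 | dx 0.1836 dy 0.2148 dz 0.1601 yaw -0.0052 rows 2.59815283016818
top
(array([103.5, 111.5]), np.int32(68), array([0.8877, 0.7026]))
(array([113.5, 114.2]), np.int32(126), array([0.8793, 0.6699]))
(array([113.4, 118.8]), np.int32(123), array([0.864 , 0.6689]))
(array([114.6, 123.2]), np.int32(129), array([0.8497, 0.6637]))
(array([114.7, 127.8]), np.int32(126), array([0.8344, 0.662 ]))
(array([260.4, 185.8]), np.int32(79), array([0.6553, 0.1967]))
(array([369.4, 203.8]), np.int32(201), array([ 0.6044, -0.1368]))
(array([240.1, 208.8]), np.int32(92), array([0.5829, 0.2556]))
(array([278.4, 221.5]), np.int32(168), array([0.5456, 0.1381]))
(array([428.2, 220.8]), np.int32(281), array([ 0.5552, -0.3142]))
(array([249.4, 237.7]), np.int32(80), array([0.4951, 0.2237]))
(array([278.6, 243.9]), np.int32(102), array([0.4779, 0.1353]))
(array([423.8, 254. ]), np.int32(293), array([ 0.4548, -0.2987]))
scene
(array([261.9, 154. ]), np.int32(135), array([ 0.4582, -0.3006]))
(array([245. , 172.5]), np.int32(146), array([ 0.5589, -0.3165]))
(arr
[... 189 characters left out ...]
array([361. , 216.1]), np.int32(95), array([0.5588, 0.1369]))
(array([390.5, 217.6]), np.int32(127), array([0.524, 0.231]))
(array([342.3, 238.4]), np.int32(129), array([0.6631, 0.1105]))
(array([391.2, 242. ]), np.int32(125), array([0.6103, 0.2623]))
(array([226.1, 250.1]), np.int32(164), array([ 0.8546, -0.219 ]))
(array([365. , 252.8]), np.int32(97), array([0.6811, 0.1971]))
(array([501.7, 357. ]), np.int32(145), array([0.8244, 0.6589]))
(array([499.6, 361.8]), np.int32(201), array([0.8395, 0.656 ]))
(array([501.5, 368.2]), np.int32(160), array([0.8543, 0.6639]))
(array([502.3, 374.3]), np.int32(157), array([0.8691, 0.6688]))
(array([502. , 380.1]), np.int32(163), array([0.8842, 0.6706]))
```

View pics/z3.png

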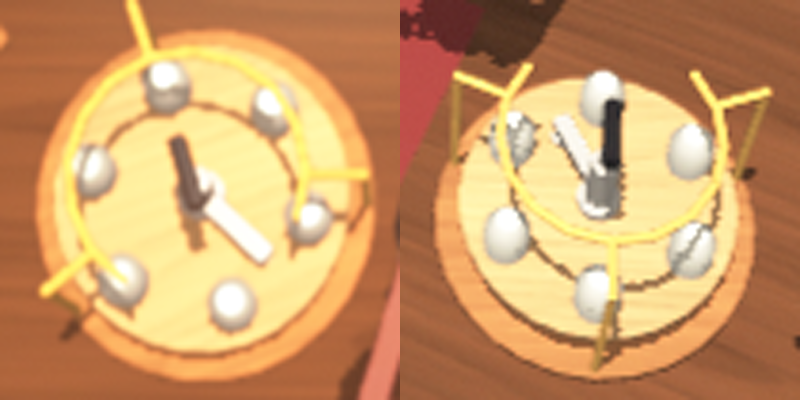

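>>> {"fn": "send_rows", "kwargs": {
  "increments": [
    {"dx":0.09,"dy":0.105,"dz":0.08,"yaw":-0.005,"claw":-1},
    {"dx":0.184,"dy":0.215,"dz":0.16,"yaw":-0.005,"claw":-1},
    {"dx":0.184,"dy":0.215,"dz":0.16,"yaw":-0.005,"claw":-1},
    {"dx":0.184,"dy":0.215,"dz":0.16,"yaw":-0.005,"claw":-1}
  ]
}}

```text
time: 7.65
tool_pos: [0.6025, -0.1306, 0.1961]
tool_rot: [-0.002, 0.984, 0.18, -0.003]
contact_force: [-0.8, 0.9, 0.5]
gripper_width: 0.998
grasp_force: 0.0
```

```bash
python3 -c "
from m2 import *
print(tri((265.9,209.6),(370.9,211.0)),tri((265.9,210.4),(370.65,212.75)))
go(.60,-.1356,.06,20.3)
s=manip.state()
im=grab('wrist','w4.png');h=cv2.cvtColor(im,cv2.COLOR_BGR2HSV);m=((h[...,1]<50)&(h[...,2]>150)).astype(np.uint8)
n,l,st,c=cv2.connectedComponentsWithStats(m)
for i in range(1,n):
  if st[i,4]>400: print(c[i],st[i],onplane('wrist',c[i],.1,s))
"
```

```text
(array([0.56946942, 0.16825487, 0.17290645]), np.float64(0.0002069712210548608)) (array([0.56912735, 0.16908366, 0.16154859]), np.float64(0.0011376830275390691))
now [ 0.6025 -0.1306  0.1961] ang 20.8 j6 0.87 t 7.65 | dx -0.0081 dy 0.0076 dz 0.2721 yaw 0.0053 rows 2.1788297717584064
[26.93047661 19.63839091] [   0    0   62   46 2287] [[0.64927973 0.07864307 0.1       ]]
[ 46.32075472 147.26415094] [  12  125   79   50 2332] [[0.5731371  0.05738506 0.1       ]]
[326.0144648  195.75072324] [ 287  170   74   70 2074] [[ 0.60879109 -0.13414339  0.1       ]]
[520.49811794 317.77603513] [ 488  297   58   45 1594] [[ 0.56842049 -0.31756393  0.1       ]]
```

View pics/w4.png

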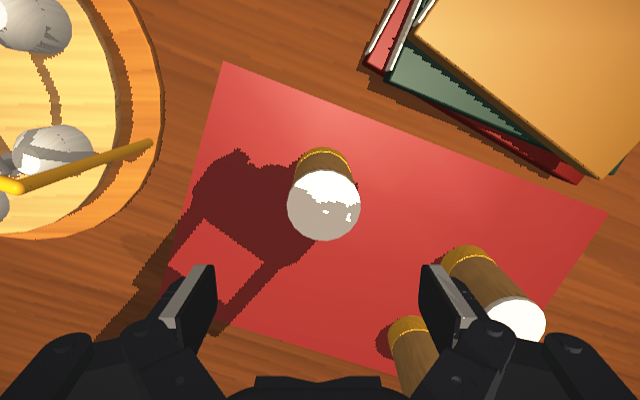

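>>> {"fn": "send_rows", "kwargs": {
  "increments": [
    {"dx":0.003,"dy":0.003,"dz":0.1,"yaw":0,"claw":-1},
    {"dx":0.003,"dy":0.003,"dz":0.14,"yaw":0,"claw":-1},
    {"dx":0.003,"dy":0.003,"dz":0.14,"yaw":0,"claw":-1}
  ]
}}

```text
time: 8.07
tool_pos: [0.6027, -0.1316, 0.1285]
tool_rot: [-0.001, 0.984, 0.18, -0.001]
contact_force: [-0.2, 0.0, 0.0]
gripper_width: 0.999
grasp_force: 0.0
```

```bash
python3 -c "
from m2 import *
go(.602,-.1365,.06,20.3)"
```

```text
now [ 0.6027 -0.1316  0.1285] ang 20.8 j6 0.87 t 8.075 | dx -0.0047 dy 0.0088 dz 0.1369 yaw 0.0052 rows 1.0984186549756056
```

>>> {"fn": "send_rows", "kwargs": {
  "increments": [
    {"dx":-0.005,"dy":0.009,"dz":0.07,"yaw":0.005,"claw":-1},
    {"dx":-0.005,"dy":0.009,"dz":0.137,"yaw":0.005,"claw":-1},
    {"dx":-0.005,"dy":0.009,"dz":0.137,"yaw":0.005,"claw":-1},
    {"dx":-0.005,"dy":0.009,"dz":0.137,"yaw":0.005,"claw":-0.2},
    {"dx":-0.005,"dy":0.009,"dz":0.137,"yaw":0.005,"claw":1},
    {"dx":-0.005,"dy":0.009,"dz":0.137,"yaw":0.005,"claw":1},
    {"dx":-0.005,"dy":0.009,"dz":0.137,"yaw":0.005,"claw":1}
  ]
}}

```text
time: 8.95
tool_pos: [0.605, -0.1378, 0.0647]
tool_rot: [0.0, 0.984, 0.176, 0.002]
contact_force: [-0.6, 3.5, 6.2]
gripper_width: 0.618
grasp_force: 61.5
```

```bash
python3 -c "
from m2 import *
go(.602,-.1365,.225,20.3)"
```

```text
now [ 0.605  -0.1378  0.0647] ang 20.3 j6 0.87 t 8.95 | dx -0.0048 dy -0.0045 dz -0.3206 yaw -0.0003 rows 2.5649905563101467
```

>>> {"fn": "send_rows", "kwargs": {
  "increments": [
    {"dx":-0.005,"dy":0,"dz":-0.08,"yaw":0,"claw":1},
    {"dx":-0.005,"dy":0,"dz":-0.18,"yaw":0,"claw":1},
    {"dx":-0.005,"dy":0,"dz":-0.28,"yaw":0,"claw":1},
    {"dx":-0.01,"dy":-0.05,"dz":-0.37,"yaw":0,"claw":1},
    {"dx":-0.02,"dy":-0.15,"dz":-0.37,"yaw":0,"claw":1},
    {"dx":-0.036,"dy":-0.25,"dz":-0.37,"yaw":0,"claw":1},
    {"dx":-0.036,"dy":-0.35,"dz":-0.37,"yaw":0,"claw":1},
    {"dx":-0.036,"dy":-0.45,"dz":-0.37,"yaw":0,"claw":1},
    {"dx":-0.036,"dy":-0.54,"dz":-0.37,"yaw":0,"claw":1},
    {"dx":-0.036,"dy":-0.598,"dz":-0.37,"yaw":0,"claw":1},
    {"dx":-0.036,"dy":-0.598,"dz":-0.37,"yaw":0,"claw":1},
    {"dx":-0.036,"dy":-0.598,"dz":-0.37,"yaw":0,"claw":1}
  ]
}}

```text
time: 10.45
tool_pos: [0.483, 0.136, 0.2469]
tool_rot: [0.0, 0.984, 0.176, 0.001]
contact_force: [0.6, 0.3, -2.7]
gripper_width: 0.614
grasp_force: 63.4
```

```bash
python3 -c "
from m2 import *
s=manip.state();print(s['contact_force'],s['gripper_width'],s['grasp_force'])
go(.4843,.1364,.1107,20.3)
grab('wrist','w5.png')"
```

```text
[ 0.58703592  0.25874172 -2.7130348 ] 0.6139889041531491 63.411035565404745
now [0.483  0.136  0.2469] ang 20.3 j6 1.34 t 10.45 | dx 0.0028 dy 0.0001 dz 0.2724 yaw -0.0003 rows 2.179041149456943
```

View pics/w5.png

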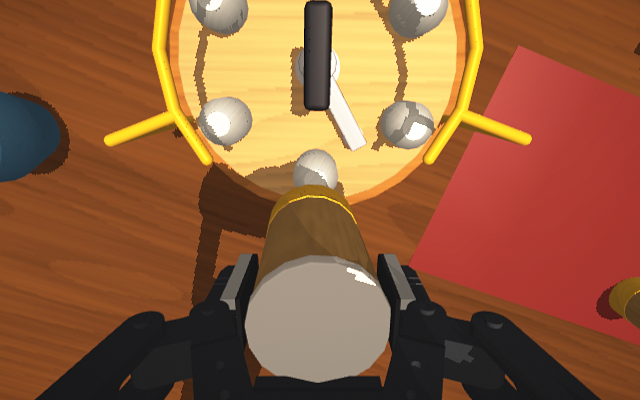

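The tube hangs centred at column 318, right over the gap spigot at about (316,165). The rail ends are symmetric at (208,160) and (430,160), so I'll lower it.

>>> {"fn": "send_rows", "kwargs": {
  "increments": [
    {"dx":0.003,"dy":0,"dz":0.08,"yaw":0,"claw":1},
    {"dx":0.003,"dy":0,"dz":0.14,"yaw":0,"claw":1},
    {"dx":0.003,"dy":0,"dz":0.19,"yaw":0,"claw":1},
    {"dx":0.003,"dy":0,"dz":0.23,"yaw":0,"claw":1},
    {"dx":0.003,"dy":0,"dz":0.255,"yaw":0,"claw":1},
    {"dx":0.003,"dy":0,"dz":0.273,"yaw":0,"claw":1},
    {"dx":0.003,"dy":0,"dz":0.273,"yaw":0,"claw":1}
  ]
}}

```text
time: 11.38
tool_pos: [0.4852, 0.1365, 0.1108]
tool_rot: [0.0, 0.984, 0.176, 0.001]
contact_force: [-0.7, -1.0, -0.9]
gripper_width: 0.615
grasp_force: 63.1
```

>>> {"fn": "send_rows", "kwargs": {
  "increments": [
    {"dx":0,"dy":0,"dz":0,"yaw":0,"claw":-0.5},
    {"dx":0,"dy":0,"dz":0,"yaw":0,"claw":-0.5},
    {"dx":0,"dy":0,"dz":-0.05,"yaw":0,"claw":-0.5},
    {"dx":0,"dy":0,"dz":-0.12,"yaw":0,"claw":-0.5},
    {"dx":0,"dy":0,"dz":-0.2,"yaw":0,"claw":-1},
    {"dx":0.1,"dy":0,"dz":-0.22,"yaw":0,"claw":-1},
    {"dx":0.184,"dy":0,"dz":-0.22,"yaw":0,"claw":-1},
    {"dx":0.184,"dy":0,"dz":-0.22,"yaw":0,"claw":-1},
    {"dx":0.184,"dy":0,"dz":-0.22,"yaw":0,"claw":-1}
  ]
}}

```text
time: 12.5
tool_pos: [0.5699, 0.1686, 0.2194]
tool_rot: [0.0, 0.984, 0.176, -0.001]
contact_force: [0.8, -1.0, -0.5]
gripper_width: 1.004
grasp_force: 0.0
```

```bash
python3 -c "
from m2 import *
go(.5715,.1687,.146,20.3)
t=grab('top','t6.png');s=grab('scene','s6.png')
f=lambda x:cv2.resize(x,(400,400),interpolation=cv2.INTER_CUBIC)
cv2.imwrite('pics/z6.png',np.hstack([f(t[165:270,215:325]),f(s[180:280,315:420])]))"
```

```text
now [0.5699 0.1686 0.2194] ang 20.3 j6 1.38 t 12.5 | dx 0.0030 dy 0.0009 dz 0.1469 yaw -0.0002 rows 1.1754374145238606
```

View pics/z6.png

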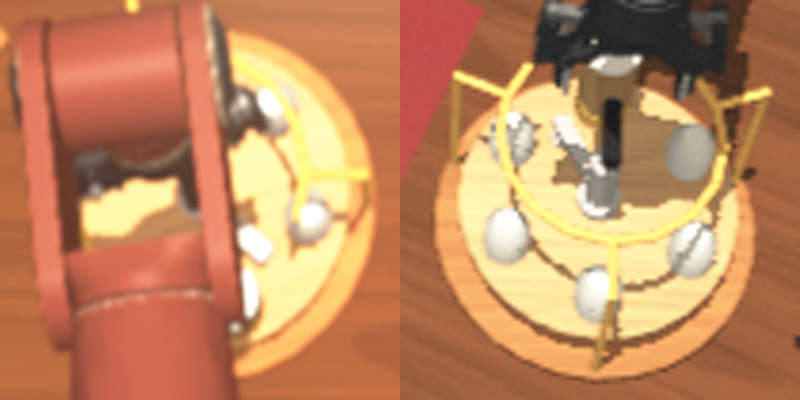

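In the scene view (right half) the tube stands upright on the gap spigot, its cap at crop (612,62). Next I'll grip the handle.

>>> {"fn": "send_rows", "kwargs": {
  "increments": [
    {"dx":0.003,"dy":0.001,"dz":0.1,"yaw":0,"claw":-1},
    {"dx":0.003,"dy":0.001,"dz":0.147,"yaw":0,"claw":-1},
    {"dx":0.003,"dy":0.001,"dz":0.147,"yaw":0,"claw":0},
    {"dx":0.003,"dy":0.001,"dz":0.147,"yaw":0,"claw":1},
    {"dx":0.003,"dy":0.001,"dz":0.147,"yaw":0,"claw":1},
    {"dx":0.003,"dy":0.001,"dz":0.147,"yaw":0,"claw":1},
    {"dx":0.003,"dy":0.001,"dz":0.147,"yaw":0,"claw":1}
  ]
}}

```text
time: 13.48
tool_pos: [0.5728, 0.1692, 0.1481]
tool_rot: [-0.0, 0.984, 0.176, 0.001]
contact_force: [-1.7, 0.9, 7.0]
gripper_width: 0.172
grasp_force: 60.2
```

>>> {"fn": "send_rows", "kwargs": {
  "increments": [
    {"dx":0,"dy":0,"dz":-0.022,"yaw":0,"claw":1},
    {"dx":0,"dy":0,"dz":-0.044,"yaw":0,"claw":1},
    {"dx":0,"dy":0,"dz":-0.044,"yaw":0,"claw":1}
  ]
}}

```text
time: 13.85
tool_pos: [0.5726, 0.1691, 0.1672]
tool_rot: [-0.0, 0.984, 0.176, 0.001]
contact_force: [6.9, 3.3, -9.7]
gripper_width: 0.175
grasp_force: 58.5
```

>>> {"fn": "send_rows", "kwargs": {
  "increments": [
    {"dx":0,"dy":0,"dz":0,"yaw":-0.09,"claw":1},
    {"dx":0,"dy":0,"dz":0,"yaw":-0.19,"claw":1},
    {"dx":0,"dy":0,"dz":0,"yaw":-0.29,"claw":1},
    {"dx":0,"dy":0,"dz":0,"yaw":-0.39,"claw":1},
    {"dx":0,"dy":0,"dz":0,"yaw":-0.49,"claw":1},
    {"dx":0,"dy":0,"dz":0,"yaw":-0.59,"claw":1},
    {"dx":0,"dy":0,"dz":0,"yaw":-0.66,"claw":1},
    {"dx":0,"dy":0,"dz":0,"yaw":-0.698,"claw":1},
    {"dx":0,"dy":0,"dz":0,"yaw":-0.698,"claw":1},
    {"dx":0,"dy":0,"dz":0,"yaw":-0.698,"claw":1}
  ]
}}

```text
time: 15.1
tool_pos: [0.5716, 0.1699, 0.1659]
tool_rot: [-0.001, 0.764, 0.645, 0.0]
contact_force: [4.3, 5.9, -7.7]
gripper_width: 0.176
grasp_force: 58.9
```

```bash
python3 -c "
from m2 import *
s=manip.state();print(s['contact_force'],s['ft_torque'],s['grasp_force']);go(.5715,.1687,.146,80.3)"
```

```text
[ 4.30790398  5.88530201 -7.71492011] [ 0.93848817 -0.80692955  0.09314712] 58.9127916097641
now [0.5716 0.1699 0.1659] ang 80.3 j6 0.33 t 15.1 | dx -0.0024 dy 0.0002 dz 0.0398 yaw -0.0001 rows 0.3189617452815137
```

>>> {"fn": "send_rows", "kwargs": {
  "increments": [
    {"dx":0,"dy":0,"dz":0.014,"yaw":0,"claw":1},
    {"dx":0,"dy":0,"dz":0.014,"yaw":0,"claw":0.55},
    {"dx":0,"dy":0,"dz":0.014,"yaw":0,"claw":0.55},
    {"dx":0,"dy":0,"dz":0.03,"yaw":0,"claw":0.62},
    {"dx":0,"dy":0,"dz":0.03,"yaw":0.02,"claw":0.62},
    {"dx":0,"dy":0,"dz":0.03,"yaw":0.06,"claw":0.62},
    {"dx":0,"dy":0,"dz":0.03,"yaw":0.06,"claw":0.62}
  ]
}}

```text
time: 15.98
tool_pos: [0.5716, 0.1685, 0.1532]
tool_rot: [-0.0, 0.792, 0.61, -0.001]
contact_force: [-3.1, -1.0, -1.2]
gripper_width: 0.191
grasp_force: 22.5
```

```bash
python3 -c "
from m2 import *
s=manip.state();print(s['contact_force'],s['ft_torque'],s['grasp_force']);go(.5715,.1687,.146,80.3)"
```

```text
[-3.0649997  -1.02663311 -1.23329113] [-0.09983461  0.45242191  0.65415733] 22.45733665069565
now [0.5716 0.1685 0.1532] ang 75.2 j6 0.42 t 15.975 | dx 0.0002 dy -0.0004 dz 0.0144 yaw -0.0594 rows 0.47735502810778485
```

>>> {"fn": "send_rows", "kwargs": {
  "increments": [
    {"dx":0,"dy":0,"dz":0,"yaw":-0.06,"claw":0.3},
    {"dx":0,"dy":0,"dz":0,"yaw":-0.06,"claw":-0.5},
    {"dx":0,"dy":0,"dz":-0.1,"yaw":-0.06,"claw":-1},
    {"dx":0,"dy":0,"dz":-0.2,"yaw":-0.06,"claw":-1},
    {"dx":0,"dy":0,"dz":-0.2,"yaw":-0.06,"claw":-1}
  ]
}}

```text
time: 16.6
tool_pos: [0.5752, 0.1692, 0.2603]
tool_rot: [0.003, 0.765, 0.644, 0.005]
contact_force: [-0.1, -0.0, 0.2]
gripper_width: 1.001
grasp_force: 0.0
```

```bash
python3 -c "
from m2 import *
from meas import caps
go(.458,-.3,.2,20.3)
for n in('top','scene'):
  im=grab(n,n+'7.png');print(n,*[c for c in caps(n,im) if c[2][1]<.3 and c[2][0]<.8 and c[2][0]>.3],sep='\n')"
```

```text
now [0.5752 0.1692 0.2603] ang 80.2 j6 0.33 t 16.6 | dx -0.9646 dy -0.0707 dz 0.1206 yaw 0.6965 rows 7.797314412738441
top
(array([288.5, 193.2]), np.int32(66), array([0.6335, 0.1098]))
(array([240.3, 209. ]), np.int32(108), array([0.5821, 0.255 ]))
(array([294.8, 216.2]), np.int32(376), array([0.5627, 0.0888]))
(array([428.5, 220.8]), np.int32(293), array([ 0.5552, -0.3149]))
(array([424. , 253.9]), np.int32(304), array([ 0.4552, -0.2991]))
scene
(array([261.9, 154. ]), np.int32(135), array([ 0.4582, -0.3006]))
(array([245. , 172.5]), np.int32(146), array([ 0.5589, -0.3165]))
(array([348.9, 202.9]), np.int32(78), array([0.5267, 0.0796]))
(array([355.1, 225.5]), np.int32(75), array([0.6009, 0.1316]))
(array([342.2, 238.4]), np.int32(129), array([0.6631, 0.1102]))
(array([391.2, 242.1]), np.int32(128), array([0.6108, 0.2623]))
(array([365. , 252.8]), np.int32(99), array([0.6811, 0.1971]))
```

>>> {"fn": "send_rows", "kwargs": {
  "increments": [
    {"dx":-0.12,"dy":-0.009,"dz":0,"yaw":0.08,"claw":-1},
    {"dx":-0.24,"dy":-0.018,"dz":0,"yaw":0.17,"claw":-1},
    {"dx":-0.36,"dy":-0.027,"dz":0,"yaw":0.26,"claw":-1},
    {"dx":-0.48,"dy":-0.035,"dz":0.02,"yaw":0.35,"claw":-1},
    {"dx":-0.6,"dy":-0.044,"dz":0.04,"yaw":0.44,"claw":-1},
    {"dx":-0.72,"dy":-0.053,"dz":0.06,"yaw":0.53,"claw":-1},
    {"dx":-0.84,"dy":-0.062,"dz":0.1,"yaw":0.62,"claw":-1},
    {"dx":-0.965,"dy":-0.071,"dz":0.12,"yaw":0.697,"claw":-1},
    {"dx":-0.965,"dy":-0.071,"dz":0.12,"yaw":0.697,"claw":-1},
    {"dx":-0.965,"dy":-0.071,"dz":0.12,"yaw":0.697,"claw":-1}
  ]
}}

```text
time: 17.95
tool_pos: [0.4547, -0.3003, 0.1916]
tool_rot: [-0.001, 0.984, 0.176, -0.001]
contact_force: [0.6, 0.0, -0.3]
gripper_width: 0.998
grasp_force: 0.0
```

```bash
cat > cap.py <<'E'
from h import *
s=manip.state()
im=grab('wrist','wcap%d.png'%int(s['time']*10));h=cv2.cvtColor(im,cv2.COLOR_BGR2HSV);m=((h[...,1]<60)&(h[...,2]>125)).astype(np.uint8)
u=np.array([320,205]);n,l,st,c=cv2.connectedComponentsWithStats(m)
for i in range(1,n):
  if st[i,4]>800 and 220<c[i][0]<430:
    ct=max(cv2.findContours((l==i).astype(np.uint8),0,2)[0],key=cv2.contourArea)
    (q,r)=cv2.minEnclosingCircle(ct);P=onplane('wrist',q,.1,s)[0];print(q,r,st[i,4],P);go(P[0],P[1],.06,20.3)
E
python3 cap.py; python3 -c "
from h import *
go(.458,-.3,.06,20.3)"
```

```text
(398.57281494140625, 64.8543701171875) 46.48884963989258 6168 [ 0.55859867 -0.31535012  0.1       ]
now [ 0.4553 -0.2998  0.1922] ang 20.4 j6 0.5 t 18.0 | dx 0.1829 dy 0.1011 dz 0.2644 yaw 0.0010 rows 2.696247392021091
(318.4520568847656, 199.0) 37.760501861572266 4277 [ 0.45859111 -0.29915214  0.1       ]
now [ 0.4553 -0.2998  0.1922] ang 20.4 j6 0.5 t 18.0 | dx 0.0067 dy 0.0011 dz 0.2644 yaw 0.0010 rows 2.1159419094966547
now [ 0.4553 -0.2998  0.1922] ang 20.4 j6 0.5 t 18.0 | dx 0.0050 dy 0.0023 dz 0.2644 yaw 0.0010 rows 2.1157012843015535
```

Good agreement, and B is confirmed at (.5586,-.3154).

>>> {"fn": "send_rows", "kwargs": {
  "increments": [
    {"dx":0.006,"dy":0.001,"dz":0.1,"yaw":0,"claw":-1},
    {"dx":0.006,"dy":0.001,"dz":0.18,"yaw":0,"claw":-1},
    {"dx":0.006,"dy":0.001,"dz":0.264,"yaw":0,"claw":-1},
    {"dx":0.006,"dy":0.001,"dz":0.264,"yaw":0,"claw":-1},
    {"dx":0.006,"dy":0.001,"dz":0.264,"yaw":0,"claw":-0.2},
    {"dx":0.006,"dy":0.001,"dz":0.264,"yaw":0,"claw":1},
    {"dx":0.006,"dy":0.001,"dz":0.264,"yaw":0,"claw":1},
    {"dx":0.006,"dy":0.001,"dz":0.264,"yaw":0,"claw":1}
  ]
}}

```text
time: 19.0
tool_pos: [0.46, -0.3008, 0.0645]
tool_rot: [0.001, 0.984, 0.177, 0.002]
contact_force: [-0.3, 3.8, 6.6]
gripper_width: 0.605
grasp_force: 61.6
```

```bash
python3 -c "
from h import *
go(.4835,.136,.25,20.3)"
```

```text
now [ 0.46   -0.3008  0.0645] ang 20.4 j6 0.5 t 19.0 | dx 0.3479 dy -0.8027 dz -0.3711 yaw 0.0007 rows 7.602195144016678
```

>>> {"fn": "send_rows", "kwargs": {
  "increments": [
    {"dx":0,"dy":0,"dz":-0.08,"yaw":0,"claw":1},
    {"dx":0,"dy":0,"dz":-0.18,"yaw":0,"claw":1},
    {"dx":0,"dy":0,"dz":-0.28,"yaw":0,"claw":1},
    {"dx":0.03,"dy":-0.07,"dz":-0.37,"yaw":0,"claw":1},
    {"dx":0.074,"dy":-0.17,"dz":-0.37,"yaw":0,"claw":1},
    {"dx":0.117,"dy":-0.27,"dz":-0.37,"yaw":0,"claw":1},
    {"dx":0.16,"dy":-0.37,"dz":-0.37,"yaw":0,"claw":1},
    {"dx":0.204,"dy":-0.47,"dz":-0.37,"yaw":0,"claw":1},
    {"dx":0.247,"dy":-0.57,"dz":-0.37,"yaw":0,"claw":1},
    {"dx":0.29,"dy":-0.67,"dz":-0.37,"yaw":0,"claw":1},
    {"dx":0.325,"dy":-0.75,"dz":-0.37,"yaw":0,"claw":1},
    {"dx":0.348,"dy":-0.803,"dz":-0.37,"yaw":0,"claw":1},
    {"dx":0.348,"dy":-0.803,"dz":-0.37,"yaw":0,"claw":1},
    {"dx":0.348,"dy":-0.803,"dz":-0.37,"yaw":0,"claw":1}
  ]
}}

```text
time: 20.75
tool_pos: [0.4819, 0.1363, 0.2467]
tool_rot: [0.0, 0.984, 0.177, 0.0]
contact_force: [-0.9, -0.1, -2.6]
gripper_width: 0.607
grasp_force: 64.0
```

```bash
python3 -c "
from m2 import *
s=manip.state();print(s['contact_force'],s['gripper_width'],s['grasp_force'])
go(.4835,.1364,.1105,20.3)
grab('wrist','w8.png')"
```

```text
[-0.93440434 -0.14281135 -2.61849425] 0.607241889599213 64.01896502415184
now [0.4819 0.1363 0.2467] ang 20.4 j6 1.34 t 20.75 | dx 0.0031 dy 0.0009 dz 0.2724 yaw 0.0006 rows 2.179668623920692
```

View pics/w8.png

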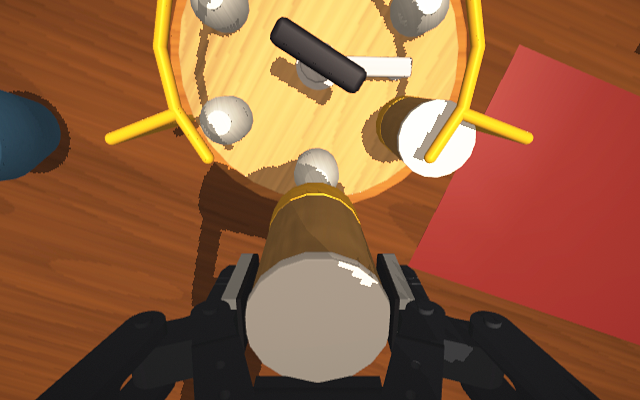

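The second tube hangs centred at column 318 over the gap spigot at about (316,165), and the first tube is seated under the rail at (430,135). I'll lower it.

>>> {"fn": "send_rows", "kwargs": {
  "increments": [
    {"dx":0.003,"dy":0.001,"dz":0.08,"yaw":0,"claw":1},
    {"dx":0.003,"dy":0.001,"dz":0.14,"yaw":0,"claw":1},
    {"dx":0.003,"dy":0.001,"dz":0.19,"yaw":0,"claw":1},
    {"dx":0.003,"dy":0.001,"dz":0.23,"yaw":0,"claw":1},
    {"dx":0.003,"dy":0.001,"dz":0.255,"yaw":0,"claw":1},
    {"dx":0.003,"dy":0.001,"dz":0.273,"yaw":0,"claw":1},
    {"dx":0.003,"dy":0.001,"dz":0.273,"yaw":0,"claw":1}
  ]
}}

```text
time: 21.68
tool_pos: [0.4843, 0.1365, 0.1106]
tool_rot: [0.0, 0.984, 0.176, 0.001]
contact_force: [-0.2, 0.5, -2.5]
gripper_width: 0.609
grasp_force: 63.9
```

>>> {"fn": "send_rows", "kwargs": {
  "increments": [
    {"dx":0,"dy":0,"dz":0,"yaw":0,"claw":-0.5},
    {"dx":0,"dy":0,"dz":0,"yaw":0,"claw":-0.5},
    {"dx":0,"dy":0,"dz":-0.05,"yaw":0,"claw":-0.5},
    {"dx":0,"dy":0,"dz":-0.12,"yaw":0,"claw":-0.5},
    {"dx":0,"dy":0,"dz":-0.2,"yaw":0,"claw":-1},
    {"dx":0.1,"dy":0,"dz":-0.25,"yaw":-0.09,"claw":-1},
    {"dx":0.184,"dy":0,"dz":-0.25,"yaw":-0.2,"claw":-1},
    {"dx":0.184,"dy":0,"dz":-0.25,"yaw":-0.31,"claw":-1},
    {"dx":0.184,"dy":0,"dz":-0.25,"yaw":-0.42,"claw":-1},
    {"dx":0.184,"dy":0,"dz":-0.25,"yaw":-0.53,"claw":-1},
    {"dx":0.184,"dy":0,"dz":-0.25,"yaw":-0.63,"claw":-1},
    {"dx":0.184,"dy":0,"dz":-0.25,"yaw":-0.698,"claw":-1},
    {"dx":0.184,"dy":0,"dz":-0.25,"yaw":-0.698,"claw":-1},
    {"dx":0.184,"dy":0,"dz":-0.25,"yaw":-0.698,"claw":-1}
  ]
}}

```text
time: 23.42
tool_pos: [0.5698, 0.1688, 0.235]
tool_rot: [0.0, 0.765, 0.645, 0.0]
contact_force: [-0.2, 0.2, 0.2]
gripper_width: 0.996
grasp_force: 0.0
```

```bash
python3 -c "
from m2 import *
go(.572,.1692,.146,80.3)
grab('scene','s9.png')"
```

```text
now [0.5698 0.1688 0.235 ] ang 80.3 j6 0.33 t 23.425 | dx 0.0015 dy 0.0042 dz 0.1780 yaw -0.0004 rows 1.424320708126102
```

>>> {"fn": "send_rows", "kwargs": {
  "increments": [
    {"dx":0.002,"dy":0.004,"dz":0.1,"yaw":0,"claw":-1},
    {"dx":0.002,"dy":0.004,"dz":0.178,"yaw":0,"claw":-1},
    {"dx":0.002,"dy":0.004,"dz":0.178,"yaw":0,"claw":0},
    {"dx":0.002,"dy":0.004,"dz":0.178,"yaw":0,"claw":1},
    {"dx":0.002,"dy":0.004,"dz":0.178,"yaw":0,"claw":1},
    {"dx":0.002,"dy":0.004,"dz":0.178,"yaw":0,"claw":1},
    {"dx":0.002,"dy":0.004,"dz":0.178,"yaw":0,"claw":1}
  ]
}}

```text
time: 24.35
tool_pos: [0.5718, 0.1699, 0.1484]
tool_rot: [-0.0, 0.764, 0.645, 0.0]
contact_force: [-4.9, -0.1, 7.2]
gripper_width: 0.174
grasp_force: 59.8
```

>>> {"fn": "send_rows", "kwargs": {
  "increments": [
    {"dx":0,"dy":0,"dz":-0.022,"yaw":0,"claw":1},
    {"dx":0,"dy":0,"dz":-0.044,"yaw":0,"claw":1},
    {"dx":0,"dy":0,"dz":-0.044,"yaw":0,"claw":1}
  ]
}}

```text
time: 24.72
tool_pos: [0.5716, 0.1698, 0.1679]
tool_rot: [-0.0, 0.764, 0.645, 0.0]
contact_force: [1.8, 3.2, -9.8]
gripper_width: 0.179
grasp_force: 58.7
```

>>> {"fn": "send_rows", "kwargs": {
  "increments": [
    {"dx":0,"dy":0,"dz":0,"yaw":-0.09,"claw":1},
    {"dx":0,"dy":0,"dz":0,"yaw":-0.19,"claw":1},
    {"dx":0,"dy":0,"dz":0,"yaw":-0.29,"claw":1},
    {"dx":0,"dy":0,"dz":0,"yaw":-0.39,"claw":1},
    {"dx":0,"dy":0,"dz":0,"yaw":-0.49,"claw":1},
    {"dx":0,"dy":0,"dz":0,"yaw":-0.59,"claw":1},
    {"dx":0,"dy":0,"dz":0,"yaw":-0.66,"claw":1},
    {"dx":0,"dy":0,"dz":0,"yaw":-0.698,"claw":1},
    {"dx":0,"dy":0,"dz":0,"yaw":-0.698,"claw":1},
    {"dx":0,"dy":0,"dz":0,"yaw":-0.698,"claw":1}
  ]
}}

```text
time: 25.98
tool_pos: [0.5706, 0.1694, 0.1666]
tool_rot: [-0.002, 0.34, 0.941, -0.001]
contact_force: [-3.4, 2.8, -9.8]
gripper_width: 0.174
grasp_force: 58.9
```

```bash
python3 -c "
from m2 import *
s=manip.state();print(s['contact_force'],s['ft_torque'],s['grasp_force']);go(.5715,.1687,.146,140.3)"
```

```text
[-3.37742121  2.76652111 -9.81424542] [0.38400229 0.42667579 0.0734156 ] 58.88898968696594
now [0.5706 0.1694 0.1666] ang 140.3 j6 -0.71 t 25.975 | dx -0.0023 dy -0.0000 dz 0.0413 yaw -0.0001 rows 0.3306751647623361
```

>>> {"fn": "send_rows", "kwargs": {
  "increments": [
    {"dx":0,"dy":0,"dz":0.014,"yaw":0,"claw":1},
    {"dx":0,"dy":0,"dz":0.014,"yaw":0,"claw":0.55},
    {"dx":0,"dy":0,"dz":0.014,"yaw":0,"claw":0.55},
    {"dx":0,"dy":0,"dz":0.03,"yaw":0,"claw":0.62},
    {"dx":0,"dy":0,"dz":0.03,"yaw":0.02,"claw":0.62},
    {"dx":0,"dy":0,"dz":0.03,"yaw":0.06,"claw":0.62},
    {"dx":0,"dy":0,"dz":0.03,"yaw":0.06,"claw":0.62}
  ]
}}

```text
time: 26.85
tool_pos: [0.5729, 0.1678, 0.1547]
tool_rot: [0.002, 0.381, 0.925, -0.001]
contact_force: [-1.9, -4.9, 0.7]
gripper_width: 0.192
grasp_force: 21.7
```

```bash
python3 -c "
from m2 import *
s=manip.state();print(s['contact_force'],s['ft_torque'],s['grasp_force']);go(.5715,.1687,.146,140.3)"
```

```text
[-1.89816623 -4.8985665   0.74261482] [-0.8630118   0.30541361  0.56095674] 21.71260643284768
now [0.5729 0.1678 0.1547] ang 135.2 j6 -0.63 t 26.85 | dx 0.0032 dy -0.0008 dz 0.0173 yaw -0.0591 rows 0.47494325139719534
```

>>> {"fn": "send_rows", "kwargs": {
  "increments": [
    {"dx":0,"dy":0,"dz":0,"yaw":-0.06,"claw":0.3},
    {"dx":0,"dy":0,"dz":0,"yaw":-0.06,"claw":-0.5},
    {"dx":0,"dy":0,"dz":-0.1,"yaw":-0.06,"claw":-1},
    {"dx":0,"dy":0,"dz":-0.2,"yaw":-0.06,"claw":-1},
    {"dx":0,"dy":0,"dz":-0.2,"yaw":-0.06,"claw":-1}
  ]
}}

```text
time: 27.48
tool_pos: [0.5752, 0.17, 0.2604]
tool_rot: [0.006, 0.34, 0.94, 0.003]
contact_force: [-0.1, 0.7, -0.2]
gripper_width: 1.003
grasp_force: 0.0
```

```bash
python3 -c "
from m2 import *
from meas import caps
go(.5586,-.3154,.22,200.3)
for n in('top','scene'):
  im=grab(n,n+'10.png');print(n,*[c for c in caps(n,im) if c[2][1]<.3 and c[2][0]<.8 and c[2][0]>.3],sep='\n')"
```

```text
now [0.5752 0.17   0.2604] ang 140.2 j6 -0.71 t 27.475 | dx -0.5954 dy -0.7675 dz 0.0809 yaw -0.6989 rows 7.798053399000882
top
(array([291.9, 184.5]), np.int32(147), array([0.6609, 0.1002]))
(array([285.3, 191.4]), np.int32(97), array([0.6389, 0.1198]))
(array([240.2, 209.1]), np.int32(103), array([0.582 , 0.2554]))
(array([298.3, 218.5]), np.int32(263), array([0.5559, 0.0781]))
(array([428.5, 220.8]), np.int32(292), array([ 0.5551, -0.3149]))
scene
(array([245. , 172.5]), np.int32(146), array([ 0.5589, -0.3165]))
(array([348.7, 203.4]), np.int32(74), array([0.5286, 0.0799]))
(array([367. , 203.2]), np.int32(87), array([0.5023, 0.1377]))
(array([392. , 216.7]), np.int32(62), array([0.5185, 0.2343]))
(array([340.3, 228. ]), np.int32(128), array([0.6297, 0.0897]))
(array([364.4, 231.6]), np.int32(73), array([0.6099, 0.1682]))
(array([391.1, 242. ]), np.int32(127), array([0.6104, 0.262 ]))
(array([365. , 252.9]), np.int32(100), array([0.6815, 0.197 ]))
```

>>> {"fn": "send_rows", "kwargs": {
  "increments": [
    {"dx":-0.074,"dy":-0.096,"dz":0,"yaw":-0.08,"claw":-1},
    {"dx":-0.15,"dy":-0.192,"dz":0,"yaw":-0.17,"claw":-1},
    {"dx":-0.223,"dy":-0.288,"dz":0,"yaw":-0.26,"claw":-1},
    {"dx":-0.3,"dy":-0.384,"dz":0.02,"yaw":-0.35,"claw":-1},
    {"dx":-0.372,"dy":-0.48,"dz":0.04,"yaw":-0.44,"claw":-1},
    {"dx":-0.446,"dy":-0.575,"dz":0.06,"yaw":-0.53,"claw":-1},
    {"dx":-0.52,"dy":-0.67,"dz":0.08,"yaw":-0.62,"claw":-1},
    {"dx":-0.595,"dy":-0.767,"dz":0.08,"yaw":-0.699,"claw":-1},
    {"dx":-0.595,"dy":-0.767,"dz":0.08,"yaw":-0.699,"claw":-1},
    {"dx":-0.595,"dy":-0.767,"dz":0.08,"yaw":-0.699,"claw":-1}
  ]
}}

```text
time: 28.82
tool_pos: [0.5555, -0.315, 0.211]
tool_rot: [-0.001, -0.176, 0.984, 0.001]
contact_force: [-0.0, 0.3, 0.2]
gripper_width: 1.0
grasp_force: 0.0
```

```bash
sed -i 's/20.3)/200.3)/' cap.py; python3 cap.py; python3 -c "
from h import *
go(.5586,-.3154,.06,200.3)"
```

```text
(314.91357421875, 194.3739013671875) 35.25337219238281 3769 [ 0.5565511  -0.31600395  0.1       ]
now [ 0.5558 -0.3144  0.2115] ang -159.6 j6 -2.56 t 28.875 | dx -0.0003 dy -0.0035 dz 0.3030 yaw 0.0012 rows 2.4242815789864736
now [ 0.5558 -0.3144  0.2115] ang -159.6 j6 -2.56 t 28.875 | dx -0.0046 dy -0.0038 dz 0.3030 yaw 0.0012 rows 2.4245850038115275
```

>>> {"fn": "send_rows", "kwargs": {
  "increments": [
    {"dx":-0.003,"dy":-0.004,"dz":0.1,"yaw":0,"claw":-1},
    {"dx":-0.003,"dy":-0.004,"dz":0.2,"yaw":0,"claw":-1},
    {"dx":-0.003,"dy":-0.004,"dz":0.303,"yaw":0,"claw":-1},
    {"dx":-0.003,"dy":-0.004,"dz":0.303,"yaw":0,"claw":-1},
    {"dx":-0.003,"dy":-0.004,"dz":0.303,"yaw":0,"claw":-0.2},
    {"dx":-0.003,"dy":-0.004,"dz":0.303,"yaw":0,"claw":1},
    {"dx":-0.003,"dy":-0.004,"dz":0.303,"yaw":0,"claw":1},
    {"dx":-0.003,"dy":-0.004,"dz":0.303,"yaw":0,"claw":1}
  ]
}}

```text
time: 29.88
tool_pos: [0.5602, -0.3176, 0.0654]
tool_rot: [0.002, -0.177, 0.984, -0.001]
contact_force: [-0.9, 2.9, 6.7]
gripper_width: 0.62
grasp_force: 62.1
```

```bash
python3 -c "
from h import *
go(.4835,.1362,.25,200.3)"
```

```text
now [ 0.5602 -0.3176  0.0654] ang -159.6 j6 -2.56 t 29.875 | dx -0.1728 dy 0.9042 dz -0.3691 yaw 0.0013 rows 7.934153050019977
```

>>> {"fn": "send_rows", "kwargs": {
  "increments": [
    {"dx":0,"dy":0,"dz":-0.08,"yaw":0,"claw":1},
    {"dx":0,"dy":0,"dz":-0.18,"yaw":0,"claw":1},
    {"dx":0,"dy":0,"dz":-0.28,"yaw":0,"claw":1},
    {"dx":-0.015,"dy":0.08,"dz":-0.37,"yaw":0,"claw":1},
    {"dx":-0.034,"dy":0.18,"dz":-0.37,"yaw":0,"claw":1},
    {"dx":-0.054,"dy":0.28,"dz":-0.37,"yaw":0,"claw":1},
    {"dx":-0.073,"dy":0.38,"dz":-0.37,"yaw":0,"claw":1},
    {"dx":-0.092,"dy":0.48,"dz":-0.37,"yaw":0,"claw":1},
    {"dx":-0.11,"dy":0.58,"dz":-0.37,"yaw":0,"claw":1},
    {"dx":-0.13,"dy":0.68,"dz":-0.37,"yaw":0,"claw":1},
    {"dx":-0.15,"dy":0.78,"dz":-0.37,"yaw":0,"claw":1},
    {"dx":-0.165,"dy":0.86,"dz":-0.37,"yaw":0,"claw":1},
    {"dx":-0.173,"dy":0.904,"dz":-0.37,"yaw":0,"claw":1},
    {"dx":-0.173,"dy":0.904,"dz":-0.37,"yaw":0,"claw":1},
    {"dx":-0.173,"dy":0.904,"dz":-0.37,"yaw":0,"claw":1}
  ]
}}

```text
time: 31.75
tool_pos: [0.4819, 0.1362, 0.247]
tool_rot: [0.001, -0.177, 0.984, -0.0]
contact_force: [-0.4, -1.2, -2.3]
gripper_width: 0.612
grasp_force: 64.3
```

```bash
python3 -c "
from m2 import *
s=manip.state();print(s['contact_force'],s['gripper_width'],s['grasp_force'])
go(.4840,.1364,.1114,200.3)
grab('wrist','w11.png');a=grab('scene','s11.png')
cv2.imwrite('pics/z11.png',cv2.resize(a[130:290,310:430],(450,600),interpolation=cv2.INTER_CUBIC))"
```

```text
[-0.38456317 -1.20715421 -2.31558461] 0.6123542386145316 64.2918871085567
now [0.4819 0.1362 0.247 ] ang -159.6 j6 -1.8 t 31.75 | dx -0.0041 dy -0.0012 dz 0.2712 yaw 0.0011 rows 2.1701040626738024
```

View pics/z11.png

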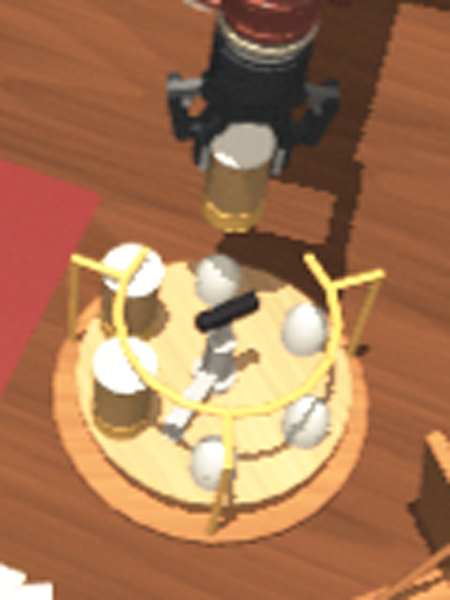

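The scene crop shows two tubes seated at (132,290) and (122,385), the third held above the gap, and the empty spigot at (217,278). Lowering.

>>> {"fn": "send_rows", "kwargs": {
  "increments": [
    {"dx":-0.004,"dy":-0.001,"dz":0.08,"yaw":0,"claw":1},
    {"dx":-0.004,"dy":-0.001,"dz":0.14,"yaw":0,"claw":1},
    {"dx":-0.004,"dy":-0.001,"dz":0.19,"yaw":0,"claw":1},
    {"dx":-0.004,"dy":-0.001,"dz":0.23,"yaw":0,"claw":1},
    {"dx":-0.004,"dy":-0.001,"dz":0.255,"yaw":0,"claw":1},
    {"dx":-0.004,"dy":-0.001,"dz":0.272,"yaw":0,"claw":1},
    {"dx":-0.004,"dy":-0.001,"dz":0.272,"yaw":0,"claw":1}
  ]
}}

```text
time: 32.72
tool_pos: [0.4849, 0.1367, 0.1115]
tool_rot: [0.001, -0.177, 0.984, -0.0]
contact_force: [0.6, 0.1, -1.7]
gripper_width: 0.614
grasp_force: 64.3
```

>>> {"fn": "send_rows", "kwargs": {
  "increments": [
    {"dx":0,"dy":0,"dz":0,"yaw":0,"claw":-0.5},
    {"dx":0,"dy":0,"dz":0,"yaw":0,"claw":-0.5},
    {"dx":0,"dy":0,"dz":-0.05,"yaw":0,"claw":-0.5},
    {"dx":0,"dy":0,"dz":-0.12,"yaw":0,"claw":-0.5},
    {"dx":0,"dy":0,"dz":-0.2,"yaw":0,"claw":-1},
    {"dx":-0.1,"dy":0,"dz":-0.25,"yaw":0.09,"claw":-1},
    {"dx":-0.184,"dy":0,"dz":-0.25,"yaw":0.2,"claw":-1},
    {"dx":-0.184,"dy":0,"dz":-0.25,"yaw":0.31,"claw":-1},
    {"dx":-0.184,"dy":0,"dz":-0.25,"yaw":0.42,"claw":-1},
    {"dx":-0.184,"dy":0,"dz":-0.25,"yaw":0.53,"claw":-1},
    {"dx":-0.184,"dy":0,"dz":-0.25,"yaw":0.63,"claw":-1},
    {"dx":-0.184,"dy":0,"dz":-0.25,"yaw":0.698,"claw":-1},
    {"dx":-0.184,"dy":0,"dz":-0.25,"yaw":0.698,"claw":-1},
    {"dx":-0.184,"dy":0,"dz":-0.25,"yaw":0.698,"claw":-1}
  ]
}}

```text
time: 34.48
tool_pos: [0.57, 0.1691, 0.2354]
tool_rot: [0.0, 0.338, 0.941, 0.0]
contact_force: [0.1, -0.3, -0.6]
gripper_width: 1.003
grasp_force: 0.0
```

```bash
python3 -c "
from m2 import *
go(.572,.1692,.146,140.3)
a=grab('scene','s12.png')
cv2.imwrite('pics/z12.png',cv2.resize(a[130:290,310:430],(450,600),interpolation=cv2.INTER_CUBIC))"
```

```text
now [0.57   0.1691 0.2354] ang 140.5 j6 -0.72 t 34.475 | dx -0.0030 dy 0.0027 dz 0.1789 yaw 0.0024 rows 1.4314410817010395
```

View pics/z12.png

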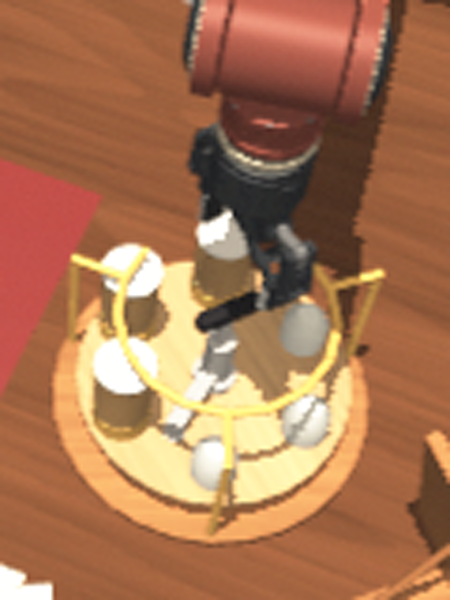

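All three tubes are seated and upright: the third is at crop (222,260), the others at (132,290) and (122,385). I'll make the last turn.

>>> {"fn": "send_rows", "kwargs": {
  "increments": [
    {"dx":-0.002,"dy":0.003,"dz":0.1,"yaw":0.002,"claw":-1},
    {"dx":-0.002,"dy":0.003,"dz":0.179,"yaw":0.002,"claw":-1},
    {"dx":-0.002,"dy":0.003,"dz":0.179,"yaw":0.002,"claw":0},
    {"dx":-0.002,"dy":0.003,"dz":0.179,"yaw":0.002,"claw":1},
    {"dx":-0.002,"dy":0.003,"dz":0.179,"yaw":0.002,"claw":1},
    {"dx":-0.002,"dy":0.003,"dz":0.179,"yaw":0.002,"claw":1},
    {"dx":-0.002,"dy":0.003,"dz":0.179,"yaw":0.002,"claw":1}
  ]
}}

```text
time: 35.4
tool_pos: [0.572, 0.1686, 0.1485]
tool_rot: [0.001, 0.34, 0.94, -0.001]
contact_force: [-5.0, -4.4, 6.9]
gripper_width: 0.177
grasp_force: 59.8
```

>>> {"fn": "send_rows", "kwargs": {
  "increments": [
    {"dx":0,"dy":0,"dz":-0.022,"yaw":0,"claw":1},
    {"dx":0,"dy":0,"dz":-0.044,"yaw":0,"claw":1},
    {"dx":0,"dy":0,"dz":-0.044,"yaw":0,"claw":1}
  ]
}}

```text
time: 35.78
tool_pos: [0.5717, 0.1686, 0.1674]
tool_rot: [0.0, 0.34, 0.94, -0.001]
contact_force: [3.2, -5.1, -9.6]
gripper_width: 0.178
grasp_force: 58.7
```

>>> {"fn": "send_rows", "kwargs": {
  "increments": [
    {"dx":0,"dy":0,"dz":0,"yaw":-0.09,"claw":1},
    {"dx":0,"dy":0,"dz":0,"yaw":-0.19,"claw":1},
    {"dx":0,"dy":0,"dz":0,"yaw":-0.29,"claw":1},
    {"dx":0,"dy":0,"dz":0,"yaw":-0.39,"claw":1},
    {"dx":0,"dy":0,"dz":0,"yaw":-0.49,"claw":1},
    {"dx":0,"dy":0,"dz":0,"yaw":-0.59,"claw":1},
    {"dx":0,"dy":0,"dz":0,"yaw":-0.66,"claw":1},
    {"dx":0,"dy":0,"dz":0,"yaw":-0.698,"claw":1},
    {"dx":0,"dy":0,"dz":0,"yaw":-0.698,"claw":1},
    {"dx":0,"dy":0,"dz":0,"yaw":-0.698,"claw":1}
  ]
}}

```text
time: 37.02
tool_pos: [0.5718, 0.169, 0.1664]
tool_rot: [0.0, -0.176, 0.984, -0.001]
contact_force: [5.1, -3.1, -8.5]
gripper_width: 0.172
grasp_force: 59.0
```

```bash
python3 -c "
from m2 import *
s=manip.state();print(s['contact_force'],s['ft_torque'],s['grasp_force']);go(.5715,.1687,.146,200.3)"
```

```text
[ 5.13051125 -3.07597368 -8.52343777] [-0.48726963 -0.74240005  0.01313339] 58.98616433143616
now [0.5718 0.169  0.1664] ang -159.8 j6 -1.76 t 37.025 | dx 0.0007 dy -0.0003 dz 0.0409 yaw -0.0010 rows 0.32689292597610414
```

>>> {"fn": "send_rows", "kwargs": {
  "increments": [
    {"dx":0,"dy":0,"dz":0.014,"yaw":0,"claw":1},
    {"dx":0,"dy":0,"dz":0.014,"yaw":0,"claw":0.55},
    {"dx":0,"dy":0,"dz":0.014,"yaw":0,"claw":0.55},
    {"dx":0,"dy":0,"dz":0.03,"yaw":0,"claw":0.62},
    {"dx":0,"dy":0,"dz":0.03,"yaw":0.02,"claw":0.62},
    {"dx":0,"dy":0,"dz":0.03,"yaw":0.06,"claw":0.62},
    {"dx":0,"dy":0,"dz":0.03,"yaw":0.06,"claw":0.62}
  ]
}}

```text
time: 37.9
tool_pos: [0.5726, 0.1694, 0.1533]
tool_rot: [0.001, -0.132, 0.991, -0.0]
contact_force: [3.9, -3.5, 0.1]
gripper_width: 0.189
grasp_force: 22.7
```

```bash
python3 -c "
from m2 import *
s=manip.state();print(s['contact_force'],s['ft_torque'],s['grasp_force']);go(.5715,.1687,.146,200.3)"
```

```text
[ 3.92278545 -3.49679735  0.10792191] [-0.54913801 -0.72777032  0.6935063 ] 22.656958918087184
now [0.5726 0.1694 0.1533] ang -164.8 j6 -1.67 t 37.9 | dx 0.0025 dy -0.0007 dz 0.0145 yaw -0.0598 rows 0.48066075645565265
```

>>> {"fn": "send_rows", "kwargs": {
  "increments": [
    {"dx":0,"dy":0,"dz":0,"yaw":-0.06,"claw":0.3},
    {"dx":0,"dy":0,"dz":0,"yaw":-0.06,"claw":-0.5},
    {"dx":0,"dy":0,"dz":-0.1,"yaw":-0.06,"claw":-1},
    {"dx":0,"dy":0,"dz":-0.2,"yaw":-0.06,"claw":-1},
    {"dx":0.1,"dy":-0.1,"dz":-0.25,"yaw":-0.06,"claw":-1},
    {"dx":0.2,"dy":-0.2,"dz":-0.25,"yaw":-0.06,"claw":-1},
    {"dx":0.2,"dy":-0.35,"dz":-0.25,"yaw":-0.06,"claw":-1},
    {"dx":0.2,"dy":-0.45,"dz":-0.25,"yaw":-0.06,"claw":-1},
    {"dx":0.2,"dy":-0.45,"dz":-0.25,"yaw":-0.06,"claw":-1},
    {"dx":0.2,"dy":-0.45,"dz":-0.25,"yaw":-0.06,"claw":-1}
  ]
}}

```text
time: 39.15
tool_pos: [0.5335, -0.0737, 0.2774]
tool_rot: [-0.0, -0.175, 0.985, 0.001]
contact_force: [1.0, 0.5, -0.1]
gripper_width: 0.997
grasp_force: 0.0
```

```bash
python3 -c "
from m2 import *
t=grab('top','t13.png');s=grab('scene','s13.png')
f=lambda x:cv2.resize(x,(400,400),interpolation=cv2.INTER_CUBIC)
cv2.imwrite('pics/z13.png',np.hstack([f(t[165:270,215:325]),f(s[180:280,315:420])]))"
```

```text
(no output)
```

View pics/z13.png

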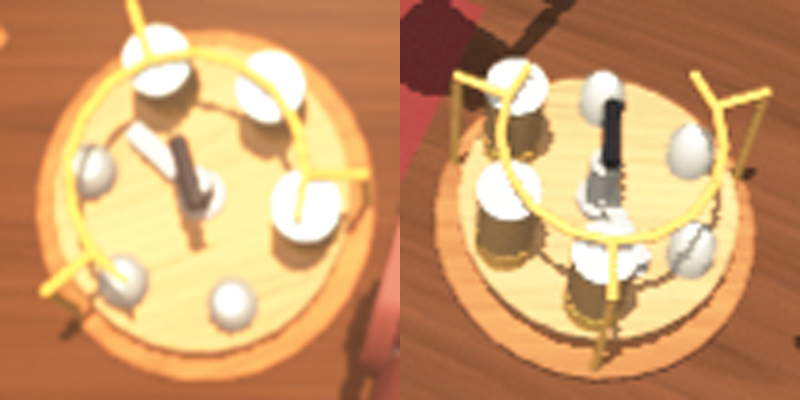

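The three tubes stand under the rail at top crop (157,60), (270,87) and (305,205). An empty spigot is at the gap at (233,303), and the handle is at its home height, the same as in the earlier home picture. I'm handing in.

```bash
python3 -c "
from plant import manip
print(manip.job_done())"
```

```text
the job is handed in; nothing more can be done
None
```

I handed the job in at about 39 s: the final pictures show the three tubes present upright on spigots under the rail, an empty spigot at the gap and the plunger home. The hand-in gave no verdict.

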